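# Tare the scale and hang the red vial carrier on its weighing hook

### The job

Weigh the red-gripped vial carrier: press the orange tare button fully down while the hook is empty, then hang the carrier by its bail on the weighing hook, keeping it roughly upright, and ease it down until the spring carries its weight before you let go, so that it does not drop. Leave it hanging still and level, do not push against the weighing head, and leave everything else where it stands.

Things in the scene. Friction and masses are not known exactly. Their poses are not given: they have to be found in the camera images.
- red_carrier: The carrier to weigh: loose round steel pan, 68 mm across, 30 mm high, two vials with yellow caps fixed in it (tops at z 49 mm). A rigid bail of 6 mm wire lies in its y-z plane: uprights at y +-31.5 mm, sloping in from z 74 mm to the crown at y 0, z 98 mm. On the crown a red grip block, 24 (x) by 14 (y) mm, z 101 to 135 mm. 0.2 to 0.42 kg. Origin: centre of underside, z up.
- red_carrier_grip (a point): Centre of the red grip block, 118 mm above the red carrier's underside.
- red_carrier_eye (a point): Underside of the crown of the red carrier's bail, 95 mm above the carrier's underside: the point that must rest in the hook.
- stand: Fixed weighing stand, white base 15 mm thick (own x -160 to 100, y -160 to 120 mm). Origin on the table, plumb under the hook's seat; z up; the hook opens to -x. Steel column 42 mm square, 330 mm tall, at (60, -115) mm. Grey panel 90 by 120 mm, top at 45 mm, centred at (-110, 55) mm, carries the orange tare button.
- weigh_head: White weighing head with a blue band, over the hook: in the stand's axes x -20 to 100 mm, y -140 to 40 mm; underside 335 mm above the table, 65 mm thick. Origin: at its underside, above the hook's seat. It overhangs the hook, so a tool pointing straight down cannot reach in over the hook.
- weigh_hook (a joint): Downward travel of the sprung yellow weighing hook, about 0 (empty) to 0.022 m, 300 N/m: it sinks with the load it carries, 7 to 15 mm for the carrier.
- hook_seat (a point): Lowest point of the hook, top side of its 7 mm wire, 169 mm above the table when empty: where the bail's crown rests. The hook lies in the stand's x-z plane: from here it rises to the tip on the -x side and to the stem at x +32 mm, which goes straight up into the head.
- hook_tip (a point): Centre of the rounded free tip of the hook, 25 mm to the stand's -x side of the seat; its top is 18 mm above the seat point.
- tare (a joint): Travel of the orange tare button, 0 up to 0.006 m fully pressed (about 5 N), pressed straight down.
- tare_top (a point): Centre of the top face of the orange tare button (28 mm across) on the stand's grey panel.
- blue_carrier: Bystander: a carrier of the same shape as the red one, but with a blue grip block. Origin: centre of its underside.
- amber_jar: Bystander: amber jar with yellow cap, 54 mm across, 85 mm tall. Origin: centre of its underside.
- clear_jar: Bystander: green glass jar with yellow cap, 44 mm across, 75 mm tall. Origin: centre of its underside.
- brass_weight: Bystander: brass calibration weight, 38 mm across, 61 mm tall. Origin: centre of its underside.
- cup: Bystander: white plastic cup, 72 mm across, 85 mm tall. Origin: centre of its underside.
- screwdriver: Bystander: a screwdriver lying on the table. Origin: middle of its underside.
Mind the look-alikes: they are no part of the job. Leave any green or turquoise look-alike of the red_carrier alone.

How it is judged:
By the outcome, as a careful person would: the job done as asked, in the order asked, and still so for the second after the job is handed in, with the robot touching nothing.
It also fails if it takes over 72 s, if anything falls off the work surface, if the arm or the gripper's body presses on something with over 40 N, if the wrist force passes 120 N, or if a joint passes its speed limit or range.

### The arm

A 7-joint arm with a two-finger parallel gripper is mounted at the origin on the work surface. World frame = base frame: x ahead of the robot, y to its left, z up, the work surface at z = 0. Lengths are in m, angles in rad, forces in N, time in s.
With the tool pointing down it reaches from about 0.425 to 0.875 m from the base axis. Payload 8.4 kg.
Tool frame: the origin (TCP) lies between the finger pads, 19 mm behind the fingertips; this is the grasp point; z points along the fingers, y is the direction in which the jaws open and shut (so a half turn about z gives the same grasp; the last joint's range is limited). The gripper opens to 87 mm and grips with 3 to 60 N. Pads are 19 mm wide; open, the fingers measure 117 mm over their backs; the gripper's body (75 mm by 190 mm) begins 51 mm behind the grasp point.
Start: joints at [-0.099, 0.333, 0.04, 1.465, -0.013, 1.343, -0.059], TCP at [0.65, -0, 0.241] pointing down, gripper open.
Joint ranges: [-2.58, 2.58], [-0.38, 2.09], [-1.3, 1.39], [0.25, 2.4], [-1.5, 4.64], [0.08, 2.09], [-2.65, 2.65]. Speed limits (rad/s): [2.22, 2.22, 2.79, 2.79, 3.14, 3.14, 3.14].

### API

Orientations are given as a unit quaternion [x, y, z, w].
In Python, from cell import * gives the robot as it stands.
- The arm moves only by the shell command python3 -m crank 'ROWS' [FORCE]. ROWS is JSON, a list that holds one entry, the list of rows, each a list of 5 numbers: the shift along the tool's x, y, z in mm, then the turn about the tool's z in degrees, then the opening, from 0 (shut) to 1 (fully open). A call has 1 to 8 rows; each row shifts and turns the commanded pose from where the row before left it, along the tool's axes as they then stand; what a row does not reach is not made up. A row lasts 1/10 s, in which the tool goes at most 50 mm and 8.59 degrees, less where a joint would pass 70% of its speed; a pose out of reach is approached as far as the arm can. A call is refused whole if a number of a shift passes 50 or a number of a turn 8.59, either way. A call with a gripper value outside its range is refused whole. The fingers move at their own pace and stop on an object; FORCE is the grip in N (left out, the last holds). Time passes only in rows, so rows that do not move let the fingers close. It gives the time, the measured TCP pose, the force and the opening at its end, in the units of the state.
- state(): the state, without advancing time (a new reading comes with each control period).
- capture(name): name is "scene" or "side" or "wrist"; returns the picture (400x640x3 uint8, red, green, blue); there is no depth.
- camera_params(name): a dict with "mtx" (3x3 intrinsics, pixels), "R" (3x3) and "t" (3): a world point X has camera coordinates R X + t; the wrist camera has in their place "T_tool_cam" (4x4, takes a point from camera to tool coordinates, whose origin is the TCP and whose axes are the flange's). Camera axes: x right, y down, z forward; pixel columns grow to the right and rows downward; lengths in m; the calibration is good to about 2 mm. A picture is of the moment at which its call begins: read the wrist's pose just before it. camera_params takes no time and is no camera call.
- sign_off(): hands the job in, once; it reports no verdict.
The state is a dict: "clock": time; "qpos": joint angles; "dq": joint speeds; "effort": joint torques, N m; "tool_pos": TCP position; "tcp_rot": TCP orientation; "ft_force": force on the tool from outside, world axes, zero at the start; "torque": the same for the moment, N m; "width": finger opening in m.
Only numpy, scipy, OpenCV 4.12 (cv2) and the standard library are available. Lean on these libraries where they do the work, as an engineer would, in place of code of your own. Each camera call takes 0.05 s, during which the arm holds its last target. There are 200 camera calls.

## Working session

There is one attempt and no reset: what is moved stays moved. The work goes in short steps, Python scripts to look and compute and a shell command to move; the robot and the scene stay as the last step left them, time stands still between calls to the robot, and variables do not carry over. Pictures are saved under pics/ and viewed, on a budget of 14 in all, crops included, one or two more only if the job needs it, and the job is handed in when it is done.

```bash
ls; mkdir -p pics; python3 - <<'E'
from cell import *
import cv2
s=state();print(s)
for n in ("scene","side"):
    im=capture(n);cv2.imwrite(f"pics/{n}0.png",im[:,:,::-1]);p=camera_params(n);print(n,p)
print(camera_params("wrist"))
E
```

```text
pics
{'clock': 0.0, 'qpos': array([-0.09917083,  0.33392174,  0.03984622,  1.46628729, -0.01334854,
        1.34330479, -0.05848594]), 'dq': array([-0.00166028, -0.00206187,  0.00014927, -0.00052271, -0.00048549,
       -0.00178518, -0.00113437]), 'effort': array([ 1.06989024e-03, -6.56351209e+01,  1.33598529e+00, -4.03798449e+01,
       -5.97442500e-02,  4.47441044e-02,  1.62792835e-04]), 'tool_pos': array([ 6.49550835e-01, -4.79734064e-05,  2.40344048e-01]), 'tcp_rot': array([ 7.07104712e-01,  7.07108365e-01, -6.37437500e-04, -5.28811304e-04]), 'ft_force': array([0.35680065, 0.41873312, 0.05832137]), 'torque': array([0.04507252, 0.00641279, 0.02183164]), 'width': 0.08722118489081951}
scene {'mtx': array([[454.441552  ,   0.        , 313.24882045],
       [  0.        , 454.441552  , 201.84641878],
       [  0.        ,   0.        ,   1.        ]]), 'R': array([[-0.03323713,  0.99926671,  0.01900869],
       [ 0.57306196,  0.03463627, -0.81877977],
       [-0.81883776, -0.01632073, -0.57379296]]), 't': array([ 0.11666054, -0.11924332,  1.85229875])}
side {'mtx': array([[431.9700440
[... 158 characters left out ...]
21, -0.16116665,  0.01404852],
       [-0.07401605, -0.52700128, -0.84663527],
       [ 0.14385296,  0.83444291, -0.53198812]]), 't': array([-0.52175658,  0.15123029,  1.29312028])}
{'mtx': array([[321.72495677,   0.        , 312.99997944],
       [  0.        , 321.72495677, 199.93648784],
       [  0.        ,   0.        ,   1.        ]]), 'T_tool_cam': array([[ 3.62939563e-04, -9.68295276e-01, -2.49808181e-01,
         6.78114744e-02],
       [ 9.99999869e-01,  2.61528248e-04,  4.39148742e-04,
         6.03879045e-04],
       [-3.59893756e-04, -2.49808308e-01,  9.68295244e-01,
        -1.44206186e-01],
       [ 0.00000000e+00,  0.00000000e+00,  0.00000000e+00,
         1.00000000e+00]])}
```

View pics/scene0.png

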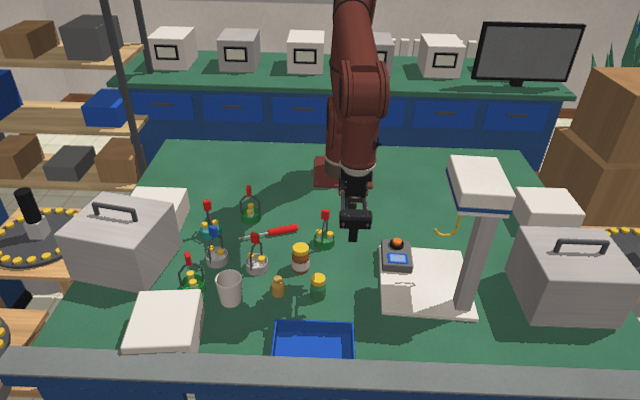

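View pics/side0.png

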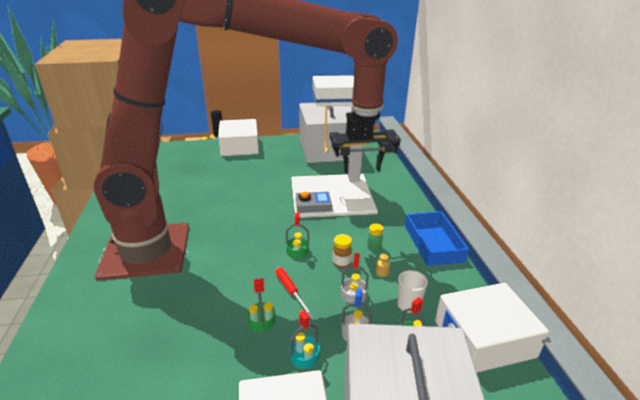

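The red carrier with the steel pan is at scene (253,238) for the grip and side (356,260). The button is at scene (396,242) and side (305,196). The hook is near scene (447,230) and side (327,130). Now I'll triangulate these and check the documented interface, since the task needs a tilted tool.

```bash
python3 - <<'E'
import cv2,numpy as np
a=cv2.imread("pics/scene0.png")[190:330,370:500];b=cv2.imread("pics/side0.png")[90:225,270:400]
a=cv2.resize(a,(390,420));b=cv2.resize(b,(390,405));b=np.vstack([b,np.zeros((15,390,3),np.uint8)])
cv2.imwrite("pics/c1.png",np.hstack([a,b]))
E
```

```text
(no output)
```

View pics/c1.png

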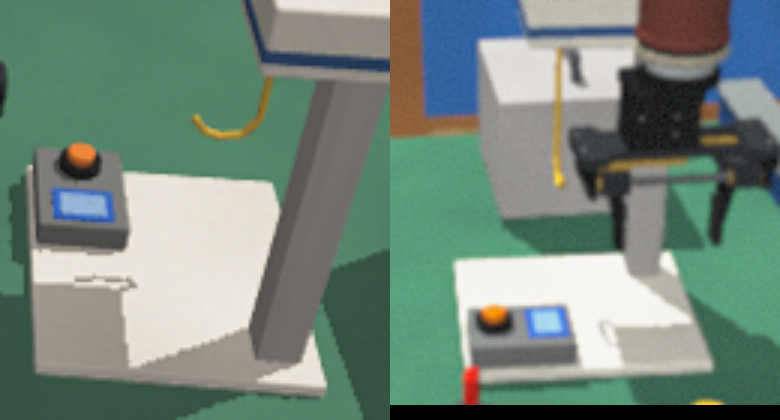

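The red grip is at (0.576,-0.271,0.116), where 0.118 was expected. The button is at (0.501,0.154,0.057). The stand's x axis points along about world +y, so the hook opens to -y. Crank rows can't tilt the tool directly, so I'll check what "approached as far as the arm can" does to orientation in free space. I'll measure the stand in the same step.

```bash
python3 - <<'E'
from h import *
a,b=P("scene"),P("side")
print("seat",tri(a,(446,234.5),b,(326,150)),"tip",tri(a,(436,229.5),b,(326,149)))
for u in((461.7,251),(478.3,319),(382.3,313)): print(onz(a,u,.015).round(4))
E
python3 -m crank '[[[0,0,-50,0,1],[0,0,-50,0,1],[0,0,-50,0,1],[0,0,-50,0,1],[0,0,-50,0,1],[0,0,-50,0,1],[0,0,-50,0,1],[0,0,-50,0,1]]]'
python3 -c "
from cell import *;s=state();print(s['qpos'],s['tool_pos'],s['tcp_rot'])"
```

```text
seat (array([0.59154758, 0.26966726, 0.16725909]), np.float64(0.0024597571044817404)) tip (array([0.58730176, 0.24108026, 0.18277734]), np.float64(0.0018866327871235294))
[0.4798 0.3712 0.015 ]
[0.7565 0.351  0.015 ]
[0.7485 0.0948 0.015 ]
clock: 0.9
tool_pos: [0.6395, -0.0002, 0.6076]
tcp_rot: [0.707, 0.707, 0.014, 0.014]
ft_force: [-3.4, -0.3, 0.7]
width: 0.087
[-0.21384322  0.42826817  0.3222425   0.59706224 -0.15556079  2.09001009
 -0.00287483] [ 6.39456321e-01 -2.44998552e-04  6.07612844e-01] [0.70725898 0.70666634 0.01422921 0.01431593]
```

At its limit the arm really does tilt the tool, outward along the arm's radial direction. I'll use that later with the arm pointing to +y. First the tare: go above the button with the fingers closed.

```bash
python3 -m crank '[[[19,-17,50,0,0],[19,-17,50,0,0],[19,-17,50,0,0],[19,-17,50,0,0],[19,-17,50,0,0],[19,-17,50,0,0],[19,-17,50,0,0],[19,-17,50,0,0]]]'
python3 -m crank '[[[0,0,0,0,0],[0,0,0,0,0]]]'
python3 - <<'E'
from h import *
s=state();print(s['qpos'],s['tool_pos'],s['tcp_rot'])
im=capture("wrist");cv2.imwrite("pics/w1.png",im[:,:,::-1])
p=P("wrist",s)
for c,st in blobs(im,(5,200,130),(15,255,255)): print("or",c,st,onz(p,c,.057))
for c,st in blobs(im,(20,120,130),(32,255,255)): print("ye",c,st,onz(p,c,.185))
E
```

```text
clock: 1.7
tool_pos: [0.5327, 0.1326, 0.2557]
tcp_rot: [0.708, 0.706, 0.014, 0.013]
ft_force: [1.3, 0.8, 0.4]
width: 0.0308
clock: 1.9
tool_pos: [0.5334, 0.132, 0.2571]
tcp_rot: [0.708, 0.706, 0.014, 0.013]
ft_force: [0.8, -0.9, 0.5]
width: 0.0153
[-0.49578813  0.09168013  0.17744964  1.72657541 -0.00612789  1.28918106
 -0.31954776] [0.53335295 0.13203493 0.25706853] [0.70761799 0.70635243 0.01359864 0.01257388]
ye [393.8  31.7] [388, 0, 14, 64, 629] [0.58687188 0.25086073 0.185     ]
ye [361.1 270.4] [358, 242, 7, 55, 226] [0.57233269 0.08989549 0.185     ]
ye [265.8 246.8] [264, 244, 4, 7, 17] [0.50285264 0.10981706 0.185     ]
ye [264.2 281.5] [262, 266, 5, 30, 89] [0.50064235 0.08238684 0.185     ]
```

View pics/w1.png

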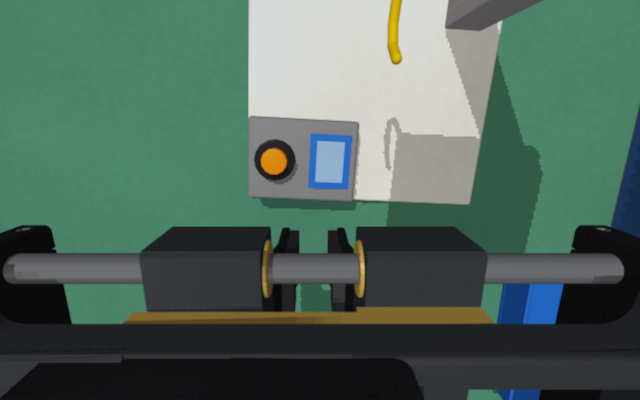

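The picture shows the button at (274,160), the hook tip at (397,59), and the base's near edge along column 249.

```bash
python3 - <<'E'
from h import *
s=state();p=P("wrist",s)
im=cv2.imread("pics/w1.png")[:,:,::-1].copy()
for c,st in blobs(im,(8,180,100),(19,255,255),100): print("or",c,st,onz(p,c,.057))
print("tip",onz(p,(397,57.5),.1835))
e=[onz(p,u,.015) for u in((249,3),(249,110),(357,200),(470,203))];print(np.array(e))
d=e[0]-e[1];print("stand x yaw",np.degrees(np.arctan2(d[1],d[0])));d=e[3]-e[2];print(np.degrees(np.arctan2(d[1],d[0]))+90)
print("tri btn",tri(P("scene"),(396.5,242),p,(274,160)),"tip",tri(P("scene"),(436,229),p,(397,58)))
E
```

```text
or [273.4 160.9] [260, 147, 27, 28, 577] [0.50104993 0.15437526 0.057     ]
tip [0.59240358 0.23624595 0.1835    ]
[[0.47718469 0.31815288 0.015     ]
 [0.47148446 0.20793401 0.015     ]
 [0.60022914 0.0990842  0.015     ]
 [0.74529553 0.09323934 0.015     ]]
stand x yaw 87.03945492717037
87.69275088493605
tri btn (array([0.50209359, 0.15597915, 0.06096888]), np.float64(0.00029750250165805326)) tip (array([0.59184265, 0.23719091, 0.18685457]), np.float64(0.003603917104230076))
```

```bash
python3 -m crank '[[[6,-10,38,0,0],[6,-10,38,0,0],[6,-10,38,0,0],[5,-9,38,0,0],[0,0,0,0,0],[0,0,0,0,0]]]'
python3 -m crank '[[[0,0,7,0,0],[0,0,7,0,0],[0,0,7,0,0],[0,0,3,0,0],[0,0,0,0,0]]]'
```

```text
clock: 2.55
tool_pos: [0.5027, 0.1552, 0.1063]
tcp_rot: [0.708, 0.706, 0.015, 0.013]
ft_force: [0.7, -0.2, 0.4]
width: 0.0005
clock: 3.05
tool_pos: [0.5027, 0.1555, 0.0807]
tcp_rot: [0.708, 0.706, 0.015, 0.013]
ft_force: [1.5, -0.7, 4.6]
width: 0.0005
```

```bash
python3 -m crank '[[[0,0,2,0,0],[0,0,0,0,0]]]'
python3 -m crank '[[[0,0,2,0,0],[0,0,0,0,0]]]'
python3 -m crank '[[[0,0,2,0,0],[0,0,0,0,0]]]'
```

```text
clock: 3.25
tool_pos: [0.5028, 0.1556, 0.08]
tcp_rot: [0.708, 0.706, 0.015, 0.013]
ft_force: [-2.8, -2.8, 16.0]
width: 0.0003
clock: 3.45
tool_pos: [0.503, 0.1556, 0.0796]
tcp_rot: [0.708, 0.706, 0.015, 0.013]
ft_force: [-12.6, -4.6, 35.4]
width: 0.0006
clock: 3.65
tool_pos: [0.5031, 0.1557, 0.0792]
tcp_rot: [0.708, 0.706, 0.016, 0.013]
ft_force: [-19.5, -7.4, 55.7]
width: 0.0003
```

It bottomed out firmly. I'll back off in small steps and watch whether the force fades over about 6 mm, which would mean the spring travel was real.

```bash
python3 -m crank '[[[0,0,-6,0,0],[0,0,0,0,0]]]' | grep -E "pos|force"
for i in 1; do python3 -m crank '[[[0,0,-2,0,0],[0,0,0,0,0]]]' | grep -E "pos|force"; done
python3 -m crank '[[[0,0,-2,0,0],[0,0,0,0,0]]]' | grep -E "pos|force"
python3 -m crank '[[[0,0,-3,0,0],[0,0,0,0,0]]]' | grep -E "pos|force"
```

```text
tool_pos: [0.5027, 0.1556, 0.082]
ft_force: [1.7, -0.2, 3.5]
tool_pos: [0.5022, 0.1556, 0.0827]
ft_force: [1.9, -0.5, 2.7]
tool_pos: [0.5015, 0.1556, 0.0842]
ft_force: [1.9, 0.2, 2.9]
tool_pos: [0.5008, 0.1554, 0.087]
ft_force: [-0.8, -0.1, 0.4]
```

The force faded over about 5–6 mm, so the button was fully pressed. Next, look at the carrier.

```bash
python3 -m crank '[[[0,0,-45,0,0.3],[0,0,-45,0,0.6],[0,0,-45,0,1],[0,0,-45,0,1],[-45,8,-10,0,1],[-45,8,-10,0,1],[-45,8,-10,0,1],[-45,8,-10,0,1]]]' >/dev/null
python3 -m crank '[[[-46,8,-5,0,1],[-46,8,0,0,1],[-46,8,0,0,1],[-46,8,0,0,1],[-46,8,0,0,1],[-46,8,0,0,1],[0,0,0,0,1],[0,0,0,0,1]]]'
python3 - <<'E'
from h import *
s=state();print(s['qpos'],s['tool_pos'],s['tcp_rot'])
im=capture("wrist");cv2.imwrite("pics/w2.png",im[:,:,::-1])
p=P("wrist",s)
for c,st in blobs(im,(0,190,100),(6,255,255),30): print("red",c,st,onz(p,c,.125))
for c,st in blobs(im,(20,120,120),(32,255,255),60): print("ye",c,st,onz(p,c,.049))
E
```

```text
clock: 6.05
tool_pos: [0.5707, -0.3022, 0.3128]
tcp_rot: [0.709, 0.705, 0.014, 0.012]
ft_force: [0.3, 0.9, 0.0]
width: 0.087
[-0.00531145  0.30117768  0.56262595  1.41500978 -0.18095718  1.44173565
  0.54994537] [ 0.57070069 -0.30219613  0.3128196 ] [0.70885837 0.70512086 0.01365307 0.01174639]
red [172.8  94.2] [148, 56, 50, 80, 1546] [ 0.44272695 -0.21189747  0.125     ]
red [309.9 154.7] [302, 142, 17, 26, 307] [ 0.57518764 -0.27149556  0.125     ]
red [ 78.6 208.2] [58, 199, 42, 19, 570] [ 0.3331432  -0.32499301  0.125     ]
red [393.3 297.4] [381, 285, 26, 26, 453] [ 0.67133369 -0.43829277  0.125     ]
ye [302.6  24.3] [280, 0, 46, 51, 1877] [ 0.5698825  -0.13059924  0.049     ]
ye [385.5  86.8] [369, 71, 34, 32, 837] [ 0.6693965  -0.19876662  0.049     ]
ye [313.5 134.4] [306, 127, 16, 16, 209] [ 0.58184343 -0.25475576  0.049     ]
ye [300.  162.8] [296, 154, 12, 16, 91] [ 0.56451526 -0.29004274  0.049     ]
ye [131.2 191.4] [123, 184, 18, 17, 239] [ 0.34903205 -0.32445313  0.049     ]
ye [102.6 193.2] [94, 186, 19, 16, 235] [ 0.31304605 -0.32632543  0.049     ]
ye [296.1 230. ] [289, 222, 15, 16, 182] [ 0.55794834 -0.38020506  0.049     ]
ye [120. 270.] [114, 241, 19, 56, 308] [ 0.3186827  -0.43321483  0.049     ]
ye [499.  269.4] [480, 240, 33, 58, 811] [ 0.84435952 -0.44443979  0.049     ]
ye [285.9 249. ] [280, 246, 14, 8, 72] [ 0.54362178 -0.40723922  0.049     ]
ye [455.1 315.3] [286, 307, 319, 17, 3238] [ 0.78874421 -0.51678422  0.049     ]
```

View pics/w2.png

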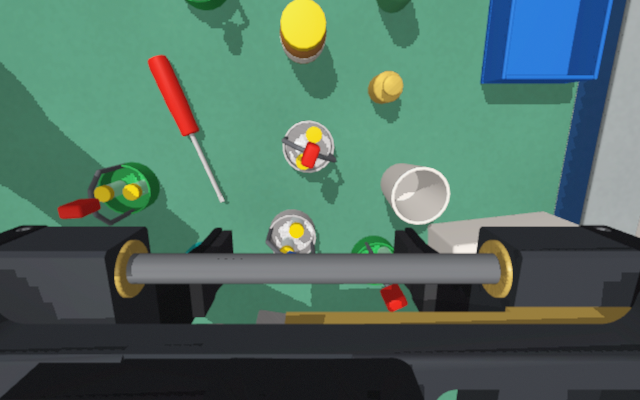

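The carrier grip is at (310,155), which is world (0.575,-0.2715). The bail runs from (283,140) to (334,159), about -21° from world x. So: turn the tool +21°, grasp, then re-set the carrier squared up on free table near (0.65,0.0).

```bash
python3 -m crank '[[[15,-1,0,0,1],[16,-2,0,0,1],[0,0,20,7,1],[0,0,25,7,1],[0,0,25,7,1],[0,0,20,0,1],[0,0,0,0,1],[0,0,0,0,1]]]'
python3 - <<'E'
from h import *
s=state();print(s['tool_pos'],Ro.from_quat(s['tcp_rot']).as_matrix().round(3))
im=capture("wrist");cv2.imwrite("pics/w3.png",im[:,:,::-1])
p=P("wrist",s)
for c,st in blobs(im,(0,190,100),(6,255,255),30): print("red",c,st,onz(p,c,.130))
E
```

```text
clock: 6.9
tool_pos: [0.5724, -0.268, 0.2249]
tcp_rot: [0.824, 0.566, 0.017, 0.01]
ft_force: [0.0, -0.2, 0.4]
width: 0.0872
[ 0.57244544 -0.26804261  0.22489192] [[ 0.358  0.933  0.039]
 [ 0.934 -0.358  0.003]
 [ 0.017  0.035 -0.999]]
red [36. 14.] [5, 0, 59, 34, 1418] [ 0.45480087 -0.07829702  0.13      ]
red [140.2 185.4] [100, 148, 83, 78, 2150] [ 0.4631936  -0.20448658  0.13      ]
red [312.7 210.3] [304, 192, 18, 37, 594] [ 0.57594952 -0.26970163  0.13      ]
```

View pics/w3.png

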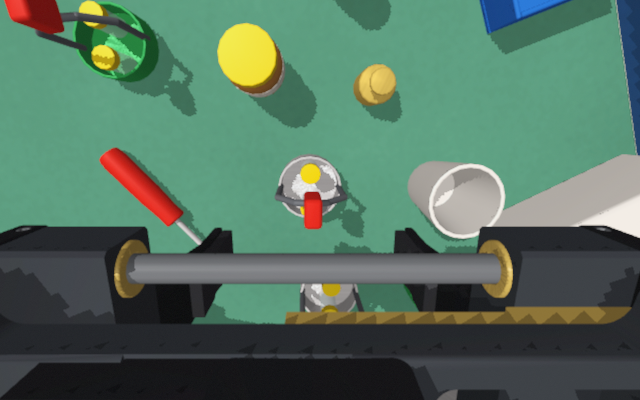

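Aligned and centred, so descend and grasp at 12 N.

```bash
python3 -m crank '[[[0,0,35,0,1],[-1,0,35,0,1],[-1,0,25,0,1],[0,0,9,0,1],[0,0,0,0,1],[0,0,0,0,0],[0,0,0,0,0],[0,0,0,0,0]]]' 15
python3 -m crank '[[[0,0,0,0,0],[0,0,0,0,0],[0,0,0,0,0]]]'
```

```text
clock: 7.75
tool_pos: [0.576, -0.2719, 0.1216]
tcp_rot: [0.825, 0.565, 0.017, 0.011]
ft_force: [0.3, -0.4, 0.2]
width: 0.0706
clock: 8.05
tool_pos: [0.5754, -0.2716, 0.1203]
tcp_rot: [0.825, 0.565, 0.017, 0.01]
ft_force: [0.5, -0.0, -0.2]
width: 0.0469
```

```bash
python3 -m crank '[[[0,0,0,0,0],[0,0,0,0,0],[0,0,0,0,0],[0,0,0,0,0],[0,0,-5,0,0],[0,0,-15,0,0],[0,0,-35,0,0],[0,0,-35,0,0]]]'
python3 -m crank '[[[0,0,-35,0,0],[0,0,-30,-6.1,0],[0,0,0,-6.1,0],[0,0,0,-6.1,0],[25,6,0,0,0],[40,8,0,0,0],[45,10,0,0,0],[45,10,0,0,0]]]'
python3 -m crank '[[[45,10,0,0,0],[40,8,0,0,0],[25,6,0,0,0],[8,4,0,0,0],[0,0,0,0,0],[0,0,0,0,0]]]'
python3 - <<'E'
from h import *
s=state();print(s['tool_pos'],s['qpos'],Ro.from_quat(s['tcp_rot']).as_matrix().round(3))
im=capture("scene");cv2.imwrite("pics/s2.png",cv2.resize(im[170:340,160:500],(680,340))[:,:,::-1])
E
```

```text
clock: 8.85
tool_pos: [0.5713, -0.2718, 0.2116]
tcp_rot: [0.825, 0.565, 0.016, 0.01]
ft_force: [1.1, 0.1, -2.4]
width: 0.0139
clock: 9.65
tool_pos: [0.611, -0.1178, 0.2783]
tcp_rot: [0.725, 0.689, 0.015, 0.013]
ft_force: [0.7, 0.9, -2.2]
width: 0.0136
clock: 10.25
tool_pos: [0.6446, -0.0044, 0.279]
tcp_rot: [0.725, 0.688, 0.014, 0.013]
ft_force: [0.2, -1.7, -3.8]
width: 0.0142
[ 0.64460899 -0.00444097  0.27904435] [-0.38982968  0.28859086  0.41442882  1.47592805 -0.11867393  1.36272407
 -0.02239731] [[ 0.052  0.998  0.039]
 [ 0.999 -0.052  0.001]
 [ 0.003  0.039 -0.999]]
```

View pics/s2.png

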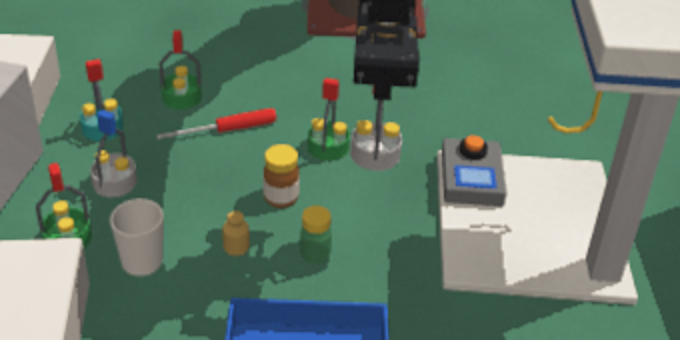

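The carrier is held upright over free table. Set it down about 20 mm further out.

```bash
python3 -m crank '[[[0,10,20,0,0],[0,8,40,0,0],[0,0,45,0,0],[0,0,35,0,0],[0,0,14,0,0],[0,0,0,0,0],[0,0,2,0,0],[0,0,0,0,0]]]'
python3 -m crank '[[[0,0,2,0,0],[0,0,0,0,0]]]'
```

```text
clock: 11.1
tool_pos: [0.6698, -0.0033, 0.1255]
tcp_rot: [0.725, 0.689, 0.016, 0.013]
ft_force: [-0.6, 0.0, -3.4]
width: 0.0136
clock: 11.3
tool_pos: [0.6692, -0.0028, 0.1221]
tcp_rot: [0.724, 0.689, 0.015, 0.013]
ft_force: [-0.1, -0.3, -2.7]
width: 0.0142
```

```bash
python3 -m crank '[[[0,0,1.5,0,0],[0,0,0,0,0]]]'|grep -E "pos|force"
python3 -m crank '[[[0,0,1,0,0],[0,0,0,0,0]]]'|grep -E "pos|force"
```

```text
tool_pos: [0.6696, -0.003, 0.1209]
ft_force: [0.6, 0.0, 4.6]
tool_pos: [0.6702, -0.0032, 0.1206]
ft_force: [-0.2, -1.3, 8.2]
```

```bash
python3 -m crank '[[[0,0,-1,0,1],[0,0,0,0,1],[0,0,0,0,1],[0,0,0,0,1],[0,0,-20,0,1],[0,0,-40,0,1],[0,0,-50,0,1],[0,0,-50,0,1]]]'
python3 -m crank '[[[0,0,-50,0,1],[0,0,-50,0,1],[0,0,-50,0,1],[0,0,-50,0,1],[0,0,-40,0,1],[46,-17,0,0,1],[46,-17,0,0,1],[46,-17,0,0,1]]]'
python3 -m crank '[[[46,-17,0,0,1],[46,-17,0,0,1],[46,-17,0,0,1],[46,-17,0,0,1],[32,-36,0,0,1],[32,-36,0,0,1],[32,-36,0,0,1],[32,-36,0,0,1]]]'
python3 -m crank '[[[32,-36,0,0,1],[32,-36,0,0,1],[32,-36,0,0,1],[11,-43,0,0,1],[11,-43,0,0,1],[11,-43,0,0,1],[11,-43,0,0,1],[11,-43,0,0,1]]]'
python3 -c "
from cell import *;s=state();print(s['qpos'])"
```

```text
clock: 12.5
tool_pos: [0.6621, -0.0033, 0.281]
tcp_rot: [0.724, 0.689, 0.014, 0.012]
ft_force: [1.9, -0.0, -0.1]
width: 0.07
clock: 13.3
tool_pos: [0.6089, 0.1377, 0.5181]
tcp_rot: [0.725, 0.689, 0.015, 0.013]
ft_force: [1.2, 0.7, -0.1]
width: 0.0868
clock: 14.1
tool_pos: [0.4118, 0.4598, 0.5112]
tcp_rot: [0.724, 0.689, 0.015, 0.012]
ft_force: [0.9, 0.5, 0.6]
width: 0.0867
clock: 14.9
tool_pos: [0.0967, 0.6258, 0.4994]
tcp_rot: [0.724, 0.689, 0.015, 0.013]
ft_force: [0.1, 0.6, 0.5]
width: 0.0873
[-1.52794545  0.30675145  0.02835267  0.98111341  0.03091816  1.84900293
 -1.54215743]
```

```bash
python3 -m crank '[[[3,-43,0,0,1],[2,-20,0,0,1],[0,0,-50,0,1],[0,0,-50,0,1],[0,0,-50,0,1],[0,0,-50,0,1],[0,0,-50,0,1],[0,0,-50,0,1]]]'
python3 -c "
from cell import *;s=state();print(s['qpos'])"
python3 -m crank '[[[0,0,-50,0,1],[0,0,-50,0,1],[0,0,-50,0,1],[0,0,-50,0,1]]]'
python3 -c "
from cell import *;s=state();print(s['qpos'])"
```

```text
clock: 15.7
tool_pos: [0.0292, 0.5874, 0.6727]
tcp_rot: [0.724, 0.686, 0.062, -0.035]
ft_force: [-0.5, 0.3, 0.5]
width: 0.0869
[-1.89027737  0.30533154  0.49247025  0.6348081  -0.1381649   2.08906751
 -1.55751357]
clock: 16.1
tool_pos: [0.0224, 0.5245, 0.7527]
tcp_rot: [0.717, 0.682, 0.115, -0.084]
ft_force: [-0.6, -0.4, 0.6]
width: 0.0869
[-2.16789957  0.17091696  0.75637485  0.63631981 -0.12024718  2.08911414
 -1.56092278]
```

The tilt is growing toward +y as wanted (16°). Continue, pushing world-up.

```bash
python3 -m crank '[[[20,0,-45,0,1],[20,0,-45,0,1],[20,0,-45,0,1],[20,0,-45,0,1],[20,0,-45,0,1],[20,0,-45,0,1]]]'
cat > q.py <<'E'
from h import *
s=state();R=Ro.from_quat(s['tcp_rot']).as_matrix();print(s['clock'],s['qpos'].round(2),s['tool_pos'].round(4));print(R.round(3),"tilt",np.degrees(np.arccos(-R[2,2])).round(1))
E
python3 q.py
```

```text
clock: 16.7
tool_pos: [0.0159, 0.5057, 0.854]
tcp_rot: [0.699, 0.668, 0.198, -0.16]
ft_force: [0.4, -0.3, -0.4]
width: 0.0871
16.7 [-2.18  0.17  0.82  0.41 -0.17  2.09 -1.56] [0.0159 0.5057 0.854 ]
[[ 0.03   0.998  0.062]
 [ 0.871 -0.056  0.488]
 [ 0.491  0.039 -0.87 ]] tilt 29.5
```

```bash
python3 -m crank '[[[30,0,-40,0,1],[30,0,-40,0,1],[30,0,-40,0,1],[30,0,-40,0,1],[30,0,-40,0,1],[30,0,-40,0,1]]]' >/dev/null; python3 q.py
```

```text
17.3 [-2.26  0.21  1.39  0.26 -0.62  2.09 -1.51] [0.0096 0.4782 0.9276]
[[ 0.018  0.998  0.065]
 [ 0.769 -0.055  0.636]
 [ 0.639  0.039 -0.769]] tilt 39.8
```

```bash
python3 -m crank '[[[15,0,-47,0,1],[15,0,-47,0,1],[15,0,-47,0,1],[15,0,-47,0,1]]]' >/dev/null; python3 q.py
```

```text
17.7 [-2.57  0.04  0.86  0.26  0.17  2.09 -1.62] [0.0068 0.4156 0.967 ]
[[ 0.012  0.998  0.065]
 [ 0.71  -0.055  0.702]
 [ 0.704  0.038 -0.709]] tilt 44.8
```

```bash
python3 -m crank '[[[30,0,-40,0,1],[30,0,-40,0,1],[30,0,-40,0,1],[30,0,-40,0,1],[30,0,-40,0,1]]]' >/dev/null; python3 q.py
```

```text
18.2 [-2.48 -0.07 -0.    0.25  0.89  2.09 -1.7 ] [0.0031 0.3555 1.02  ]
[[ 0.002  0.998  0.063]
 [ 0.588 -0.053  0.807]
 [ 0.809  0.036 -0.587]] tilt 54.0
```

Tilt is 54° toward +y with the jaws still level. Now work out the moves to the carrier.

```bash
cat > d.py <<'E'
from h import *
import sys
s=state();R=Ro.from_quat(s['tcp_rot']).as_matrix();x=s['tool_pos']
for a in sys.argv[1:]:
    t=np.array(eval(a));v=R.T@(t-x)*1e3;n=int(np.ceil(np.linalg.norm(v)/45));print(a,v.round(1),n,"rows of",(v/n).round(1));x=t
E
python3 d.py "[.40,.36,.80]" "[.62,.10,.55]" "[.662,-.10,.30]" "[.662,-.10,.191]"
```

```text
[.40,.36,.80] [-174.4  388.   158. ] 11 rows of [-15.9  35.3  14.4]
[.62,.10,.55] [-354.7  224.3  -49.1] 10 rows of [-35.5  22.4  -4.9]
[.662,-.10,.30] [-319.7   43.5  -11.9] 8 rows of [-40.    5.4  -1.5]
[.662,-.10,.191] [-88.1  -3.9  64. ] 3 rows of [-29.4  -1.3  21.3]
```

```bash
python3 -m crank '[[[-16,35,14,0,1],[-16,35,14,0,1],[-16,35,14,0,1],[-16,35,14,0,1],[-16,35,14,0,1],[-16,35,14,0,1]]]'>/dev/null; python3 q.py;  python3 -m crank '[[[-16,35,14,0,1],[-16,35,14,0,1],[-16,35,14,0,1],[-16,35,14,0,1],[-16,35,14,0,1]]]'>/dev/null; python3 q.py; python3 d.py "[.62,.10,.55]"
```

```text
18.8 [-1.99 -0.37  0.27  0.82  0.27  1.75 -1.52] [0.146  0.3585 0.9357]
[[-0.025  0.997  0.07 ]
 [ 0.603 -0.041  0.797]
 [ 0.797  0.062 -0.601]] tilt 53.1
19.3 [-1.65 -0.36  0.63  1.04 -0.19  1.56 -1.06] [0.3183 0.3579 0.8457]
[[-0.025  0.997  0.075]
 [ 0.606 -0.044  0.794]
 [ 0.795  0.065 -0.603]] tilt 52.9
[.62,.10,.55] [-398.9  293.    -3.8] 11 rows of [-36.3  26.6  -0.3]
```

```bash
python3 -m crank '[[[-36,27,0,0,1],[-36,27,0,0,1],[-36,27,0,0,1],[-36,27,0,0,1],[-36,27,0,0,1],[-36,27,0,0,1]]]'>/dev/null; python3 q.py;  python3 -m crank '[[[-36,27,0,0,1],[-36,27,0,0,1],[-36,27,0,0,1],[-36,27,0,0,1],[-36,27,0,0,1]]]'>/dev/null; python3 q.py; python3 d.py "[.662,-.10,.30]" "[.662,-.10,.20]"
```

```text
19.9 [-1.48 -0.35  1.08  1.31 -0.5   1.54 -0.46] [0.4844 0.2195 0.6842]
[[-0.025  0.997  0.074]
 [ 0.606 -0.043  0.794]
 [ 0.795  0.065 -0.603]] tilt 52.9
20.4 [-1.52 -0.38  1.38  1.49 -0.5   1.45 -0.15] [0.5595 0.1221 0.5492]
[[-0.026  0.991  0.135]
 [ 0.615 -0.09   0.783]
 [ 0.788  0.103 -0.607]] tilt 52.7
[.662,-.10,.30] [-335.7   95.9   -9. ] 8 rows of [-42.   12.   -1.1]
[.662,-.10,.20] [-78.8 -10.3  60.7] 3 rows of [-26.3  -3.4  20.2]
```

The arm's redundancy has run into the q2 and q3 limits. I'll go outward so the elbow can swing round.

```bash
python3 d.py "[.66,.0,.65]" "[.66,-.2,.6]"; python3 -m crank '[[[10,35,10,0,1],[10,35,10,0,1]]]'>/dev/null; python3 q.py;  python3 d.py "[.66,.0,.65]" "[.66,-.2,.6]"
```

```text
[.66,.0,.65] [   1.7  121.  -143.3] 5 rows of [  0.3  24.2 -28.7]
[.66,-.2,.6] [-162.4   12.9 -126.4] 5 rows of [-32.5   2.6 -25.3]
20.6 [-1.6  -0.38  1.38  1.46 -0.47  1.37 -0.22] [0.5855 0.1539 0.5611]
[[-0.022  0.983  0.182]
 [ 0.621 -0.129  0.773]
 [ 0.783  0.13  -0.608]] tilt 52.6
[.66,.0,.65] [ -27.6  104.7 -159.4] 5 rows of [ -5.5  20.9 -31.9]
[.66,-.2,.6] [-163.4   19.4 -124.2] 5 rows of [-32.7   3.9 -24.8]
```

```bash
python3 -m crank '[[[-5,10,-40,0,1],[-5,10,-40,0,1],[-5,10,-40,0,1]]]'>/dev/null; python3 q.py;  python3 d.py "[.66,-.2,.6]"
```

```text
20.9 [-1.47 -0.38  1.38  1.32 -0.49  1.56 -0.2 ] [0.5613 0.0584 0.6248]
[[-0.023  0.977  0.211]
 [ 0.625 -0.151  0.766]
 [ 0.78   0.15  -0.607]] tilt 52.6
[.66,-.2,.6] [-183.1  131.7 -162. ] 7 rows of [-26.2  18.8 -23.1]
```

I'll fit a simple kinematic model to the logged states, so I can see which arm branch suits the tilted pose and choose a route to it.

```bash
cat > fk.py <<'E'
import numpy as np, itertools
from scipy.spatial.transform import Rotation as Ro
from scipy.optimize import least_squares
D=[([-.09917,.33392,.03985,1.46629,-.01335,1.3433,-.05849],[.64955,0,.24034],[.707105,.707108,-.000637,-.000529]),
([-.21384,.42827,.32224,.59706,-.15556,2.09001,-.00287],[.63946,-.00024,.60761],[.70726,.70667,.01423,.01432]),
([-.49579,.09168,.17745,1.72658,-.00613,1.28918,-.31955],[.53335,.13203,.25707],[.70762,.70635,.0136,.01257]),
([-.00531,.30118,.56263,1.41501,-.18096,1.44174,.54995],[.5707,-.3022,.31282],[.70886,.70512,.01365,.01175]),
([-1.89028,.30533,.49247,.63481,-.13816,2.08907,-1.55751],[.0292,.5874,.6727],[.724,.686,.062,-.035]),
([-2.1679,.17092,.75637,.63632,-.12025,2.08911,-1.56092],[.0224,.5245,.7527],[.717,.682,.115,-.084])]
L=np.array([[-2.58,2.58],[-.38,2.09],[-1.3,1.39],[.25,2.4],[-1.5,4.64],[.08,2.09],[-2.65,2.65]])
def fk(q,p,S):
    h,a,b,c,e,f,o,g=p;R=Ro.from_euler;x=np.array([0,0,h])
    r=R('z',S[0]*q[0])*R('y',q[1]);x=x+r.apply([e,0,a])
    r=r*R('z',S[1]*q[2])*R('y',q[3]);x=x+r.apply([f,0,b])
    r=r*R('z',S[2]*q[4])*R('y',q[5]);x=x+r.apply([g,0,c]);return x,r*R('z',S[3]*q[6]+o)
def err(p,S):
    o=[]
    for q,x,r in D:
        X,r2=fk(q,p,S);o+=[X-x,.5*(r2*Ro.from_quat(r).inv()).as_rotvec()]
    return np.hstack(o)
def fit():
    best=None
    for S in itertools.product([1,-1],repeat=4):
        for o in(0,1.57,3.14,-1.57):
            f=least_squares(err,[.36,.42,.4,.3,0,0,o,0],args=(S,))
            if best is None or f.cost<best[0]: best=(f.cost,f.x,S)
    return best
if __name__=="__main__":
    b=fit();print(b[0],b[1].round(4),b[2]);np.save("p.npy",np.r_[b[1],b[2]])
E
python3 fk.py
```

```text
0.0017742598102502246 [ 0.2201  0.4159  0.4781  0.2684 -0.0744  0.0128  1.571  -0.116 ] (-1, -1, -1, -1)
```

```bash
cat > fk.py <<'E'
import numpy as np
from scipy.spatial.transform import Rotation as Ro
from scipy.optimize import least_squares
def M(*r): return Ro.from_matrix(np.array(r)).as_quat()
D=[([-.09917,.33392,.03985,1.46629,-.01335,1.3433,-.05849],[.64955,0,.24034],[.707105,.707108,-.000637,-.000529]),
([-.21384,.42827,.32224,.59706,-.15556,2.09001,-.00287],[.63946,-.00024,.60761],[.70726,.70667,.01423,.01432]),
([-.49579,.09168,.17745,1.72658,-.00613,1.28918,-.31955],[.53335,.13203,.25707],[.70762,.70635,.0136,.01257]),
([-.00531,.30118,.56263,1.41501,-.18096,1.44174,.54995],[.5707,-.3022,.31282],[.70886,.70512,.01365,.01175]),
([-.38983,.28859,.41443,1.47593,-.11867,1.36272,-.0224],[.64461,-.00444,.27904],M([.052,.998,.039],[.999,-.052,.001],[.003,.039,-.999])),
([-2.48,-.07,0,.25,.89,2.09,-1.7],[.0031,.3555,1.02],M([.002,.998,.063],[.588,-.053,.807],[.809,.036,-.587])),
([-1.99,-.37,.27,.82,.27,1.75,-1.52],[.146,.3585,.9357],M([-.025,.997,.07],[.603,-.041,.797],[.797,.062,-.601])),
([-1.48,-.35,1.08,1.31,-.5,1.54,-.46],[.4844,.2195,.6842],M([-.025,.997,.074],[.606,-.043,.794],[.795,.065,-.603])),
([-1.47,-.38,1.38,1.32,-.49,1.56,-.2],[.5613,.0584,.6248],M([-.023,.977,.211],[.625,-.151,.766],[.78,.15,-.607]))]
L=np.array([[-2.58,2.58],[-.38,2.09],[-1.3,1.39],[.25,2.4],[-1.5,4.64],[.08,2.09],[-2.65,2.65]])
def fk(q,p):
    q=np.asarray(q)+np.r_[0,p[15:18],p[18:21]] if len(p)>15 else q
    R=Ro.from_euler;r=R('z',-q[0]);x=r.apply([p[0],0,p[1]])
    r=r*R('y',q[1]);x=x+r.apply(p[2:5]);r=r*R('z',-q[2])*R('y',q[3]);x=x+r.apply(p[5:8])
    r=r*R('z',-q[4])*R('y',q[5]);x=x+r.apply([p[8],p[9],p[10]]);return x,r*R('z',-q[6]+p[11])
def err(p):
    o=[]
    for q,x,r in D:
        X,r2=fk(q,p);o+=[X-x,.5*(r2*Ro.from_quat(r).inv()).as_rotvec()]
    return np.hstack(o)
if __name__=="__main__":
    f=least_squares(err,[.0,.35,0,0,.42,0,0,.4,0,0,.3,1.57]);e=err(f.x).reshape(-1,6)
    print(f.cost,f.x.round(3));print((1e3*e).round(0));np.save("p.npy",f.x)
E
python3 fk.py
```

```text
3.362984260132746e-05 [-1.000e-03  2.480e-01 -1.000e-03 -2.000e-02  4.840e-01  1.000e-03
 -2.500e-02  5.020e-01 -3.000e-03  0.000e+00  3.500e-01  1.572e+00]
[[ 0.  0. -0. -0. -0. -1.]
 [ 1. -0. -0.  0.  0. -1.]
 [-0. -0. -0.  0.  0. -1.]
 [-1. -1.  0.  0.  0. -1.]
 [-0. -0.  0.  0.  0. -1.]
 [ 1. -1.  1.  1.  1.  1.]
 [-1.  1. -2. -3. -1. -2.]
 [-1.  2.  0.  0. -3.  3.]
 [-0. -2.  2.  2. -1. -1.]]
```

The fit is good to 2 mm. Now list the IK branches for the grasp and hang poses.

```bash
cat > ik.py <<'E'
from fk import *
p=np.load("p.npy")
def rot(tilt,az=87.3):
    t,a=np.radians([tilt,az]);h=np.array([np.cos(a),np.sin(a),0])
    z=np.sin(t)*h-np.cos(t)*np.array([0,0,1]);y=np.cross(z,np.cross(h,[0,0,1])*0+0) if 0 else np.array([np.sin(a),-np.cos(a),0])
    return Ro.from_matrix(np.c_[np.cross(y,z),y,z])
def ik(x,r,q0,w=.0):
    f=lambda q:np.r_[10*(fk(q,p)[0]-x),3*(fk(q,p)[1]*r.inv()).as_rotvec(),w*(q-q0)]
    s=least_squares(f,np.clip(q0,L[:,0]+.01,L[:,1]-.01),bounds=(L[:,0],L[:,1]));return s.x,np.linalg.norm(f(s.x)[:6])
if __name__=="__main__":
    g=np.random.default_rng(0)
    for nm,x in(("grasp",[.67,-.003,.12]),("hang",[.593,.2615,.215])):
        for t in(45,54):
            S=[]
            for i in range(60):
                q,e=ik(np.array(x),rot(t),g.uniform(L[:,0],L[:,1]))
                if e<1e-2: S.append(q)
            S=np.array(S);print(nm,t,len(S));
            if len(S):
                m=np.minimum(S-L[:,0],L[:,1]-S).min(1)
                for i in np.argsort(-m)[:6]: print(S[i].round(2),m[i].round(2))
E
python3 ik.py
```

```text
grasp 45 31
[ 0.59  0.66 -0.41  1.51 -0.55  1.24  0.43] 0.85
[ 0.56  0.65 -0.37  1.51 -0.58  1.25  0.45] 0.84
[ 0.54  0.65 -0.34  1.51 -0.6   1.25  0.46] 0.84
[ 0.52  0.64 -0.32  1.51 -0.61  1.26  0.47] 0.83
[ 0.43  0.63 -0.18  1.52 -0.69  1.29  0.52] 0.8
[ 0.35  0.62 -0.07  1.52 -0.74  1.31  0.56] 0.76
grasp 54 57
[ 0.64  0.73 -0.43  1.49 -0.65  1.3   0.53] 0.79
[ 0.7   0.75 -0.51  1.49 -0.6   1.28  0.49] 0.79
[ 0.63  0.73 -0.41  1.49 -0.67  1.31  0.53] 0.78
[ 0.59  0.72 -0.35  1.49 -0.7   1.32  0.56] 0.77
[ 0.57  0.71 -0.31  1.5  -0.73  1.33  0.57] 0.76
[ 0.48  0.7  -0.19  1.5  -0.79  1.36  0.61] 0.71
hang 45 38
[ 0.45  0.37 -0.66  1.76 -0.66  1.    0.13] 0.64
[ 0.36  0.35 -0.56  1.77 -0.7   1.02  0.17] 0.63
[ 0.23  0.32 -0.39  1.77 -0.77  1.05  0.21] 0.63
[ 0.17  0.32 -0.32  1.77 -0.79  1.06  0.23] 0.63
[ 0.13  0.31 -0.27  1.78 -0.81  1.07  0.24] 0.62
[ 0.11  0.31 -0.25  1.78 -0.82  1.07  0.24] 0.62
hang 54 53
[ 0.33  0.38 -0.44  1.81 -0.92  1.07  0.38] 0.58
[ 0.56  0.44 -0.73  1.8  -0.79  1.    0.29] 0.57
[ 0.29  0.37 -0.39  1.81 -0.94  1.08  0.39] 0.56
[ 0.28  0.37 -0.39  1.81 -0.94  1.09  0.39] 0.56
[ 0.25  0.36 -0.35  1.81 -0.96  1.09  0.4 ] 0.54
[ 0.19  0.36 -0.27  1.81 -0.98  1.11  0.42] 0.52
```

```bash
cat > sim.py <<'E'
from ik import *
from cell import state
def run(q,x,r,pts,v=0):
    for t in pts:
        t=np.array(t);n=int(np.ceil(np.linalg.norm(t-x)/.045));o=x
        for i in range(n):
            q,e=ik(o+(t-o)*(i+1)/n,r,q,.05); x,r=fk(q,p)
        m=r.as_matrix();print(t,"->",x.round(3),q.round(2),"tilt",np.degrees(np.arccos(-m[2,2])).round(1),"az",np.degrees(np.arctan2(m[1,2],m[0,2])).round(1),"jawz",m[2,1].round(3))
if __name__=="__main__":
    s=state();a=(s['qpos'],s['tool_pos'],Ro.from_quat(s['tcp_rot']))
    for P in([[.66,-.2,.6],[.67,-.2,.4],[.66,-.1,.2]],[[.56,-.3,.62],[.66,-.3,.45],[.66,-.1,.2]],[[.6,-.35,.75],[.7,-.3,.4],[.66,-.1,.2]],[[.56,.06,.8],[.56,-.3,.75],[.66,-.3,.4],[.66,-.1,.2]],[[.56,-.2,.55],[.7,-.3,.3],[.66,-.1,.2]]):
        print();run(*a,P)
E
python3 sim.py
```

```text
[ 0.66 -0.2   0.6 ] -> [ 0.641 -0.184  0.599] [-1.15 -0.38  1.39  1.4  -0.39  1.22  0.02] tilt 54.7 az 35.1 jawz 0.463
[ 0.67 -0.2   0.4 ] -> [ 0.66  -0.192  0.404] [-1.05 -0.38  1.39  1.82 -0.47  0.78  0.27] tilt 54.9 az 25.6 jawz 0.526
[ 0.66 -0.1   0.2 ] -> [ 0.643 -0.092  0.215] [-1.19 -0.38  1.39  2.24 -0.64  0.21  0.44] tilt 53.3 az 16.8 jawz 0.568

[ 0.56 -0.3   0.62] -> [ 0.545 -0.28   0.617] [-0.94 -0.38  1.39  1.33 -0.43  1.42  0.14] tilt 52.6 az 33.2 jawz 0.469
[ 0.66 -0.3   0.45] -> [ 0.646 -0.286  0.454] [-0.98 -0.38  1.39  1.7  -0.36  0.84  0.21] tilt 53.9 az 16.6 jawz 0.583
[ 0.66 -0.1   0.2 ] -> [ 0.649 -0.095  0.21 ] [-1.22 -0.38  1.39  2.26 -0.52  0.14  0.31] tilt 53.3 az 13.5 jawz 0.595

[ 0.6  -0.35  0.75] -> [ 0.585 -0.328  0.743] [-1.01 -0.38  1.39  1.14 -0.36  1.29 -0.02] tilt 60.7 az 18.4 jawz 0.595
[ 0.7 -0.3  0.4] -> [ 0.685 -0.288  0.407] [-1.   -0.38  1.39  1.88 -0.49  0.47  0.3 ] tilt 61.1 az 6.9 jawz 0.656
[ 0.66 -0.1   0.2 ] -> [ 0.654 -0.101  0.211] [-1.21 -0.33  1.39  2.29 -1.5   0.08  1.21] tilt 56.3 az 9.6 jawz 0.61

[0.56 0.06 0.8 ] -> [0.551 0.064 0.796] [-1.69 -0.38  1.39  0.91 -0.37  1.7  -0.49] tilt 53.9 az 67.8 jawz 0.208
[ 0.56 -0.3   0.75] -> [ 0.548 -0.282  0.744] [-0.98 -0.38  1.39  1.14 -0.5   1.44 -0.01] tilt 61.2 az 29.9 jawz 0.505
[ 0.66 -0.3   0.4 ] -> [ 0.647 -0.287  0.407] [-0.91 -0.38  1.39  1.88 -0.62  0.64  0.42] tilt 60.7 az 13.6 jawz 0.596
[ 0.66 -0.1   0.2 ] -> [ 0.65  -0.098  0.213] [-1.21 -0.38  1.39  2.3  -1.5   0.09  1.21] tilt 57.5 az 11.7 jawz 0.586

[ 0.56 -0.2   0.55] -> [ 0.546 -0.185  0.55 ] [-1.02 -0.38  1.39  1.46 -0.46  1.46  0.15] tilt 50.7 az 49.2 jawz 0.346
[ 0.7 -0.3  0.3] -> [ 0.665 -0.274  0.32 ] [-1.05 -0.38  1.39  1.97 -0.09  0.42  0.02] tilt 51.8 az 2.4 jawz 0.655
[ 0.66 -0.1   0.2 ] -> [ 0.66  -0.1    0.201] [-1.14 -0.13  1.29  2.26 -1.01  0.08  0.64] tilt 51.1 az 2.6 jawz 0.648
```

From here every route stays stuck on the q2 and q3 limits. I'll check that a fast step-IK model reproduces the observed moves, then use it to find a route that arrives well-oriented.

```bash
cat > fast.py <<'E'
import numpy as np
from scipy.spatial.transform import Rotation as Ro
p=np.load("p.npy")
L=np.array([[-2.58,2.58],[-.38,2.09],[-1.3,1.39],[.25,2.4],[-1.5,4.64],[.08,2.09],[-2.65,2.65]])
def Rz(a):c,s=np.cos(a),np.sin(a);return np.array([[c,-s,0],[s,c,0],[0,0,1.]])
def Ry(a):c,s=np.cos(a),np.sin(a);return np.array([[c,0,s],[0,1,0],[-s,0,c]])
def fkj(q):
    ax=[];ps=[];R=np.eye(3);x=np.zeros(3)
    T=[np.zeros(3),np.array([p[0],0,p[1]]),p[2:5],None,p[5:8],None,p[8:11]]
    for i in range(7):
        if i in(1,2,4,6): x=x+R@{1:T[1],2:T[2],4:T[4],6:T[6]}[i]
        if i%2==0: ax.append(-R[:,2]);ps.append(x);R=R@Rz(-q[i]+(p[11] if i==6 else 0))
        else: ax.append(R[:,1]);ps.append(x);R=R@Ry(q[i])
    J=np.array([np.r_[np.cross(a,x-b),a] for a,b in zip(ax,ps)]).T
    return x,R,J
W=np.array([1,1,1,1,1,1.])
def step(q,xt,Rt,wo=1.,lam=.03,it=6):
    q0=q.copy()
    for k in range(it):
        x,R,J=fkj(q);e=np.r_[xt-x,wo*Ro.from_matrix(Rt@R.T).as_rotvec()];J=J.copy();J[3:]*=wo
        if np.linalg.norm(e)<1e-3: break
        fr=np.ones(7,bool)
        for _ in range(4):
            Jf=J[:,fr];dq=np.zeros(7);dq[fr]=Jf.T@np.linalg.solve(Jf@Jf.T+lam**2*np.eye(6),e)
            bad=fr&(((q+dq>L[:,1])&(q>=L[:,1]-1e-6))|((q+dq<L[:,0])&(q<=L[:,0]+1e-6)))
            if not bad.any(): break
            fr&=~bad
        q=np.clip(q+np.clip(dq,-.15,.15),L[:,0],L[:,1])
    return q
def roll(q,rows,**k):
    """rows of tool shifts in mm"""
    x,R,_=fkj(q);P=[]
    for r in rows:
        q=step(q,x+R@np.array(r[:3])*1e-3,R@Rz(np.radians(r[3])) if len(r)>3 else R,**k);x,R,_=fkj(q);P.append(x)
    return q,x,R,P
def go(q,pts,**k):
    x,R,_=fkj(q)
    for t in pts:
        n=max(1,int(np.ceil(np.linalg.norm(np.array(t)-x)/.048)))
        for i in range(n):
            q=step(q,x+(t-x)/(n-i),R,**k);x,R,_=fkj(q)
    return q,x,R
def desc(R): return np.degrees([np.arccos(-R[2,2]),np.arctan2(R[1,2],R[0,2])]).round(1),R[2,1].round(3)
E
python3 - <<'E'
from fast import *
q0=np.array([-1.528,.3068,.0284,.9811,.0309,1.849,-1.5422])
for wo in(.3,1.):
  for lam in(.01,.1):
    k=dict(wo=wo,lam=lam);print(wo,lam)
    q=q0
    for rows in([[3,-43,0],[2,-20,0]]+[[0,0,-50]]*6,[[0,0,-50]]*4,[[20,0,-45]]*6,[[30,0,-40]]*6,[[15,0,-47]]*4,[[30,0,-40]]*5,[[-16,35,14]]*11,[[-36,27,0]]*11):
        q,x,R,_=roll(q,rows,**k);print(q.round(2),x.round(3),*desc(R))
E
```

```text
0.3 0.01
[-1.87  0.27  0.51  0.49 -0.13  2.09 -1.62] [0.048 0.571 0.758] [18.4 76.4] 0.029
[-2.29  0.15  0.99  0.38 -0.18  2.09 -1.61] [0.033 0.481 0.884] [33.2 79.9] 0.02
[-2.58  0.03  1.39  0.25 -0.36  2.09 -1.59] [0.052 0.392 0.977] [46.1 91.4] -0.078
[-2.58 -0.15  1.39  0.25 -0.52  1.8  -1.54] [0.127 0.37  1.092] [ 70.3 103.1] -0.203
[-2.58 -0.32  1.39  0.25 -0.68  1.76 -1.46] [0.209 0.282 1.127] [ 83.  112.5] -0.252
[-2.58 -0.38  1.39  0.25 -0.75  1.53 -1.44] [0.259 0.253 1.21 ] [ 99.7 111.6] -0.255
[-2.3  -0.38  1.39  1.25 -1.2   0.9  -0.58] [0.444 0.531 0.952] [104.  98.] -0.299
[-2.14 -0.38  1.39  1.94 -1.5   0.58  0.06] [0.498 0.556 0.529] [86.4 81. ] -0.348
0.3 0.1
[-1.73  0.3   0.19  0.47 -0.02  2.09 -1.61] [0.024 0.592 0.738] [16.6 81.5] 0.029
[-1.87  0.16  0.3   0.36  0.01  2.09 -1.62] [0.016 0.505 0.867] [31.4 85.1] 0.023
[-2.47 -0.04  0.17  0.25  0.72  2.09 -1.69] [0.002 0.377 1.004] [51.2 84.4] 0.042
[-2.19 -0.15 -0.99  0.25  1.6   1.94 -1.7 ] [-0.008  0.256  1.14 ] [76.3 86.7] 0.037
[-1.82 -0.31 -1.3   0.25  1.53  1.91 -1.7 ] [-0.015  0.092  1.177] [87.6 87.4] 0.036

[... 906 characters left out ...]
283 0.044 0.256] [ 58.8 101.9] -0.55
1.0 0.1
[-1.86  0.28  0.38  0.71 -0.08  2.09 -1.58] [0.025 0.578 0.646] [ 4.8 60.6] 0.037
[-2.04  0.17  0.55  0.76 -0.06  2.09 -1.59] [0.021 0.528 0.689] [ 8.6 73.2] 0.036
[-2.05  0.22  0.65  0.61 -0.14  2.09 -1.56] [0.019 0.548 0.735] [14.8 79.1] 0.037
[-1.91  0.31  0.59  0.41 -0.21  2.09 -1.56] [0.018 0.584 0.773] [20.8 81.3] 0.038
[-2.04  0.21  0.64  0.45 -0.14  2.09 -1.58] [0.013 0.534 0.814] [24.6 82.3] 0.038
[-2.01  0.23  0.69  0.34 -0.22  2.09 -1.57] [0.011 0.535 0.85 ] [29.6 83.2] 0.038
[-2.01 -0.1   1.18  1.14 -0.2   1.61 -0.91] [0.398 0.437 0.647] [29.5 83.1] 0.039
[-1.66 -0.38  1.39  1.48 -0.09  1.5  -0.29] [0.564 0.082 0.46 ] [29.8 78.3] 0.075
```

```bash
cat > srch.py <<'E'
from fast import *
from cell import state
from multiprocessing import Pool
q0=np.array(state()['qpos']);K=[dict(wo=.5,lam=.1,it=4),dict(wo=.8,lam=.08,it=4)]
lo,hi=np.array([.05,-.6,.35]),np.array([.8,.6,1.0])
G=np.array([.66,-.10,.22])
def cost(pts):
    c=0
    for k in K:
        q,x,R=go(q0,pts+[G],**k);t,az=desc(R)[0]
        c=max(c,abs(az-85)+max(0,44-t)*2+max(0,t-60)+100*np.linalg.norm(x-G))
    return c
def one(s):
    g=np.random.default_rng(s);n=g.integers(1,4);P=[]
    for _ in range(n):
        for _ in range(50):
            x=g.uniform(lo,hi)
            if np.hypot(x[0],x[1]-.28)>.4 and .4<np.hypot(x[0],x[1])<.85: break
        P.append(x)
    try: return cost(P),[x.round(2).tolist() for x in P]
    except Exception as e: return 1e9,[]
if __name__=="__main__":
    with Pool() as p_:
        r=sorted(p_.map(one,range(600)),key=lambda t:t[0])
    for c,P in r[:8]:
        print(round(c,1),P)
    for k in K:
        q,x,R=go(q0,[np.array(a) for a in r[0][1]],**k);print(q.round(2),x,*desc(R));q,x,R=go(q,[G],**k);print(q.round(2),x,*desc(R))
E
export OMP_NUM_THREADS=1; nproc; time timeout 500 python3 srch.py
python3 - <<'E'
from fast import *
q=np.array([-2.48,-.07,0,.25,.89,2.09,-1.7])
for k in(dict(wo=.5,lam=.1),dict(wo=.8,lam=.08)):
    a=q
    for rows in([[-16,35,14]]*11,[[-36,27,0]]*11): a,x,R,_=roll(a,rows,**k);print(a.round(2),x.round(3),*desc(R))
E
```

```text
1
9.7 [[0.47, 0.57, 0.85], [0.41, -0.13, 0.49], [0.28, 0.6, 0.86]]
10.3 [[0.44, 0.5, 0.73], [0.71, 0.26, 0.71], [0.44, 0.17, 0.4]]
10.4 [[0.53, 0.3, 0.36], [0.42, 0.14, 0.41]]
10.4 [[0.42, 0.12, 0.37]]
10.4 [[0.41, 0.29, 0.38]]
10.5 [[0.3, 0.56, 0.38], [0.53, 0.33, 0.83]]
10.5 [[0.43, 0.13, 0.58]]
10.5 [[0.6, 0.27, 0.61], [0.4, 0.17, 0.45]]
[-0.42  0.08 -0.78  0.77 -0.08  1.41 -1.26] [0.2797345  0.59785923 0.85732134] [52.5 77. ] 0.13
[ 0.3   0.54  0.26  1.51 -0.97  1.53  0.74] [ 0.65952095 -0.09962159  0.21990522] [51.5 76.3] 0.128
[-0.17  0.1  -1.11  0.78  0.03  1.4  -1.3 ] [0.27933809 0.59684069 0.85638084] [52.7 75.2] 0.143
[ 0.48  0.53  0.02  1.51 -0.89  1.46  0.7 ] [ 0.65978685 -0.09986244  0.21993646] [52.4 75.1] 0.143
[-2.01 -0.38  0.96  0.97 -0.11  1.58 -1.03] [0.396 0.36  0.826] [52.  85.4] 0.034
[-1.53 -0.38  1.39  1.53 -0.47  1.35 -0.16] [0.587 0.115 0.527] [51.9 74.7] 0.124
[-1.9  -0.38  0.92  1.04 -0.18  1.53 -0.99] [0.397 0.361 0.817] [53.6 85.6] 0.034
[-1.52 -0.38  1.39  1.57 -0.53  1.38 -0.13] [0.561 0.134 0.511] [53.4 80.5] 0.076
real	0m12.150s
user	0m46.161s
sys	0m0.083s
```

The model matches the observed moves, and a simple detour via about (0.43,0.13,0.5) frees the elbow.

```bash
cat > try.py <<'E'
from srch import *
import sys
from h import state as st
P=[np.array(eval(a)) for a in sys.argv[1:]]
R0=fkj(q0)[1];x=np.array(state()['tool_pos'])
for k in K:
    q=q0
    for t in P: q,xx,R=go(q,[t],**k);print(t,q.round(2),xx.round(3),*desc(R))
E
python3 try.py "[.43,.13,.58]" "[.66,-.1,.22]"; python3 try.py "[.42,.12,.4]" "[.66,-.1,.22]"; python3 d.py "[.42,.12,.45]" "[.66,-.1,.22]"
```

```text
[0.43 0.13 0.58] [-0.64 -0.38  0.61  1.68 -0.65  1.49 -0.15] [0.433 0.13  0.581] [52.4 75.4] 0.141
[ 0.66 -0.1   0.22] [-0.14  0.72  0.94  1.56 -1.31  1.79  0.91] [ 0.659 -0.099  0.22 ] [52.1 74.6] 0.146
[0.43 0.13 0.58] [-0.6  -0.38  0.58  1.69 -0.67  1.48 -0.14] [0.431 0.13  0.58 ] [52.6 74.7] 0.148
[ 0.66 -0.1   0.22] [-0.12  0.71  0.92  1.56 -1.3   1.78  0.91] [ 0.66 -0.1   0.22] [52.5 74.5] 0.149
[0.42 0.12 0.4 ] [-0.54 -0.38  0.65  2.04 -0.71  1.3   0.17] [0.422 0.12  0.4  ] [52.5 75.5] 0.14
[ 0.66 -0.1   0.22] [-0.11  0.7   0.89  1.55 -1.28  1.77  0.9 ] [ 0.66 -0.1   0.22] [52.3 75. ] 0.143
[0.42 0.12 0.4 ] [-0.5  -0.38  0.61  2.05 -0.72  1.3   0.18] [0.421 0.12  0.4  ] [52.6 74.7] 0.147
[ 0.66 -0.1   0.22] [-0.1   0.69  0.88  1.55 -1.28  1.76  0.9 ] [ 0.66 -0.1   0.22] [52.5 74.6] 0.148
[.42,.12,.45] [ -94.6 -173.5  123.4] 6 rows of [-15.8 -28.9  20.6]
[.66,-.1,.22] [-322.5  233.3   21.9] 9 rows of [-35.8  25.9   2.4]
```

```bash
python3 -m crank '[[[-16,-29,20,0,1],[-16,-29,20,0,1],[-16,-29,21,0,1],[-16,-29,21,0,1],[-16,-29,21,0,1],[-15,-29,20,0,1]]]' >/dev/null; python3 q.py; python3 try.py "[.66,-.1,.22]" "[.55,.2,.24]"; python3 d.py "[.65,-.12,.24]"
```

```text
21.5 [-0.53 -0.38  0.62  1.91 -0.7   1.38  0.08] [0.4335 0.1146 0.4676]
[[-0.025  0.977  0.211]
 [ 0.624 -0.15   0.767]
 [ 0.781  0.151 -0.606]] tilt 52.7
[ 0.66 -0.1   0.22] [-0.1   0.69  0.89  1.56 -1.28  1.76  0.9 ] [ 0.66 -0.1   0.22] [52.5 74.2] 0.152
[0.55 0.2  0.24] [-0.81  0.15  0.94  2.06 -1.18  1.18  0.64] [0.55 0.2  0.24] [52.6 74.4] 0.151
[ 0.66 -0.1   0.22] [-0.11  0.7   0.9   1.56 -1.29  1.77  0.9 ] [ 0.66 -0.1   0.22] [52.6 74.5] 0.151
[0.55 0.2  0.24] [-0.84  0.16  0.97  2.06 -1.19  1.19  0.65] [0.55 0.2  0.24] [52.7 74.6] 0.15
[.65,-.12,.24] [-329.5  212.3    3.7] 9 rows of [-36.6  23.6   0.4]
```

```bash
python3 -m crank '[[[-37,24,0,0,1],[-37,24,0,0,1],[-37,24,0,0,1],[-37,24,0,0,1],[-37,24,0,0,1],[-37,24,0,0,1],[-37,24,0,0,1],[-37,24,0,0,1]]]' >/dev/null; python3 -m crank '[[[-30,20,0,0,1],[0,0,0,5.5,1],[0,0,0,5.5,1],[0,0,0,0,1],[0,0,0,0,1]]]'>/dev/null; python3 q.py
python3 - <<'E'
from h import *
s=state();p=P("wrist",s);im=capture("wrist");cv2.imwrite("pics/w4.png",im[:,:,::-1])
o=P("scene");im2=capture("scene")
A=[b for b in blobs(im,(0,190,90),(6,255,255),100)];print("w",A)
B=[b for b in blobs(im2,(0,170,90),(6,255,255),8) if 300<b[0][0]<420 and b[0][1]>180];print("s",B,proj(o,np.array([.67,-.003,.118])),proj(p,np.array([.67,-.003,.118])))
E
python3 d.py "[.655,-.105,.19]" "[.67,-.003,.122]"
```

```text
22.8 [-0.12  0.69  0.97  1.54 -1.28  1.84  0.71] [ 0.6439 -0.1135  0.2527]
[[ 0.16   0.965  0.21 ]
 [ 0.585 -0.264  0.767]
 [ 0.795 -0.001 -0.606]] tilt 52.7
w [(array([313.3, 224.3]), [305, 207, 17, 35, 466])]
s [(array([324.9, 214.1]), [322, 209, 7, 11, 68]), (array([347.2, 264. ]), [343, 259, 9, 12, 83])] [347.67588028 263.60992002] [308.53780766 223.79590295]
[.655,-.105,.19] [-43.5   8.5  47. ] 2 rows of [-21.8   4.2  23.5]
[.67,-.003,.122] [  7.9 -12.4 122.6] 3 rows of [ 2.6 -4.1 40.9]
```

View pics/w4.png

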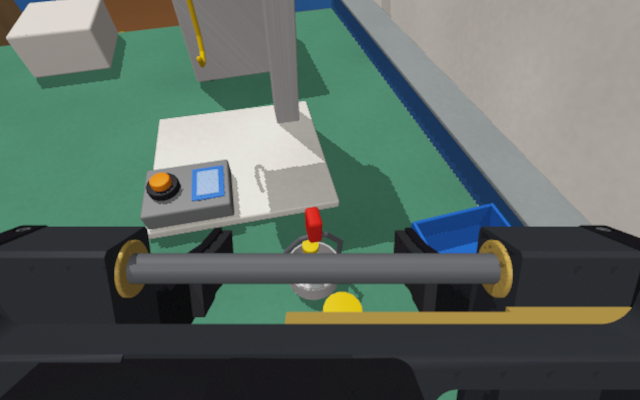

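The red grip is at (313,224), where I predicted it, and the pose is level. Advance along the fingers and grasp.

```bash
python3 -m crank '[[[-18,0,15,0,1],[-18,0,15,0,1],[0,0,40,0,1],[0,-1,40,0,1],[0,-1,35,0,1],[0,0,20,0,1],[0,0,0,0,1],[0,0,0,0,1]]]'; python3 d.py "[.672,-.003,.122]"
```

```text
clock: 23.7
tool_pos: [0.6709, -0.0085, 0.1251]
tcp_rot: [0.713, 0.543, 0.353, -0.269]
ft_force: [0.3, -0.3, -0.2]
width: 0.0871
[.672,-.003,.122] [ 1.  -0.4  6.4] 1 rows of [ 1.  -0.4  6.4]
```

```bash
python3 -m crank '[[[0,0,4,0,1],[0,0,0,0,0],[0,0,0,0,0],[0,0,0,0,0],[0,0,0,0,0],[0,0,0,0,0],[0,0,0,0,0],[0,0,0,0,0]]]' 20
python3 -m crank '[[[0,0,0,0,0],[0,0,0,0,0],[0,0,0,0,0],[0,0,0,0,0]]]'
python3 - <<'E'
from h import *
im=capture("side");cv2.imwrite("pics/d1.png",cv2.resize(im[120:320,200:460],(780,600))[:,:,::-1])
E
python3 q.py; python3 d.py "[.66,-.05,.30]"  "[.60,.1,.30]" "[.59,.19,.222]"; python3 try.py "[.66,-.05,.30]"  "[.60,.1,.30]" "[.59,.19,.222]" "[.593,.262,.222]"
```

```text
clock: 24.5
tool_pos: [0.6716, -0.0045, 0.1218]
tcp_rot: [0.713, 0.543, 0.352, -0.27]
ft_force: [-0.3, -0.3, 0.4]
width: 0.0387
clock: 24.9
tool_pos: [0.6716, -0.0047, 0.1217]
tcp_rot: [0.713, 0.543, 0.352, -0.27]
ft_force: [0.6, -1.2, -1.0]
width: 0.0136
24.95 [-0.26  0.78  0.87  1.7  -1.41  1.62  0.8 ] [ 0.6716 -0.0047  0.1218]
[[ 0.163  0.964  0.21 ]
 [ 0.584 -0.266  0.767]
 [ 0.795 -0.002 -0.606]] tilt 52.7
[.66,-.05,.30] [ 113.4    0.4 -145.2] 5 rows of [ 22.7   0.1 -29. ]
[.60,.1,.30] [ 77.8 -97.7 102.5] 4 rows of [ 19.5 -24.4  25.6]
[.59,.19,.222] [-11.1 -33.4 114.2] 3 rows of [ -3.7 -11.1  38.1]
[ 0.66 -0.05  0.3 ] [-0.25  0.59  0.99  1.55 -1.28  1.79  0.57] [ 0.66 -0.05  0.3 ] [52.7 74.5] -0.002
[0.6 0.1 0.3] [-0.66  0.32  1.07  1.84 -1.19  1.5   0.47] [0.601 0.1   0.3  ] [52.8 74.7] -0.003
[0.59  0.19  0.222] [-0.79  0.35  1.    1.98 -1.31  1.32  0.53] [0.59  0.19  0.222] [52.8 74.9] -0.005
[0.593 0.262 0.222] [-0.9   0.33  0.97  1.99 -1.35  1.21  0.46] [0.593 0.262 0.222] [52.9 75.1] -0.006
[ 0.66 -0.05  0.3 ] [-0.25  0.59  0.99  1.55 -1.28  1.79  0.57] [ 0.66 -0.05  0.3 ] [52.7 74.7] -0.003
[0.6 0.1 0.3] [-0.67  0.32  1.07  1.84 -1.19  1.5   0.46] [0.6 0.1 0.3] [52.7 74.7] -0.004
[0.59  0.19  0.222] [-0.79  0.35  1.    1.99 -1.31  1.31  0.53] [0.59  0.19  0.222] [52.7 74.8] -0.004
[0.593 0.262 0.222] [-0.91  0.33  0.97  1.99 -1.35  1.2   0.46] [0.593 0.262 0.222] [52.7 74.8] -0.004
```

View pics/d1.png

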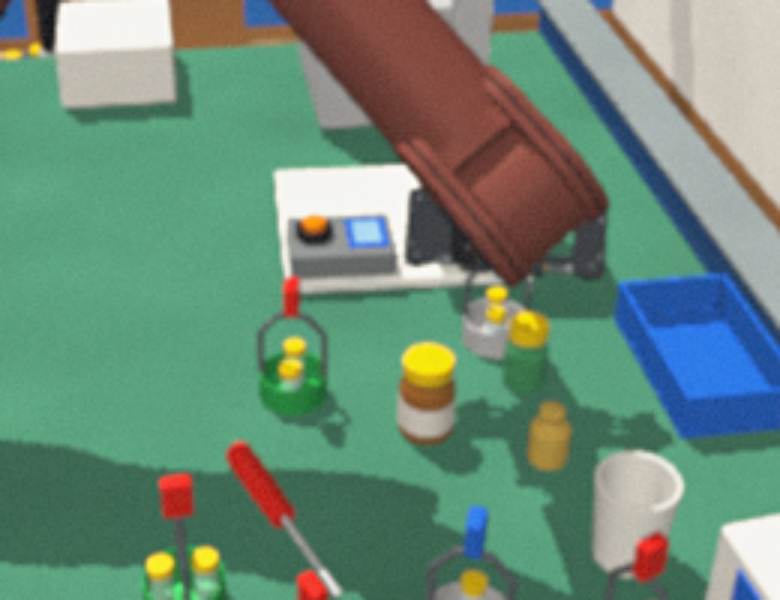

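Gripped and upright; the opening is 13.6 mm for a 14 mm block. Lift and go in front of the hook.

```bash
python3 d.py "[.668,-.005,.25]" "[.60,.12,.25]" "[.592,.17,.228]"; python3 -m crank '[[[5,0,-4,0,0],[24,0,-18,0,0],[37,0,-28,0,0],[37,0,-28,0,0]]]'; python3 d.py "[.60,.12,.25]" "[.591,.17,.228]"
```

```text
[.668,-.005,.25] [101.2  -3.7 -78.7] 3 rows of [ 33.7  -1.2 -26.2]
[.60,.12,.25] [ 61.9 -98.8  81.6] 4 rows of [ 15.5 -24.7  20.4]
[.592,.17,.228] [ 10.4 -21.   50. ] 2 rows of [  5.2 -10.5  25. ]
clock: 25.35
tool_pos: [0.6715, -0.0042, 0.2517]
tcp_rot: [0.714, 0.542, 0.351, -0.27]
ft_force: [1.4, 0.3, -2.5]
width: 0.0141
[.60,.12,.25] [  59.4 -101.9   81.4] 4 rows of [ 14.8 -25.5  20.4]
[.591,.17,.228] [ 10.2 -21.9  49.8] 2 rows of [  5.1 -10.9  24.9]
```

```bash
python3 -m crank '[[[8,-14,11,0,0],[12,-20,16,0,0],[12,-20,16,0,0],[12,-20,16,0,0],[10,-18,15,0,0],[6,-12,12,0,0],[4,-9,15,0,0],[3,-6,15,0,0]]]';python3 -m crank '[[[1,-3,7,0,0],[0,0,0,0,0],[0,0,0,0,0],[0,0,0,0,0]]]'; python3 q.py
python3 - <<'E'
from h import *
s=state();p=P("wrist",s);im=capture("wrist");b=capture("scene");c=capture("side")
print("tip pred px",proj(p,np.array([.592,.2365,.1835])))
for t in blobs(im,(20,120,110),(32,255,255),60): print(t)
r=np.hstack([cv2.resize(im[0:320,200:440],(360,480)),cv2.resize(b[170:310,360:480],(411,480))]);cv2.imwrite("pics/m1.png",r[:,:,::-1])
cv2.imwrite("pics/side5.png",c[:,:,::-1])
E
python3 d.py "[.593,.262,.226]"
```

```text
clock: 26.15
tool_pos: [0.5919, 0.1562, 0.2343]
tcp_rot: [0.713, 0.543, 0.352, -0.27]
ft_force: [0.9, -0.7, -3.6]
width: 0.014
clock: 26.55
tool_pos: [0.5918, 0.1611, 0.2309]
tcp_rot: [0.714, 0.542, 0.353, -0.269]
ft_force: [0.3, -0.7, -1.8]
width: 0.014
26.55 [-0.74  0.35  1.02  1.97 -1.28  1.37  0.55] [0.5918 0.1611 0.2309]
[[ 0.164  0.964  0.211]
 [ 0.584 -0.267  0.767]
 [ 0.795 -0.002 -0.606]] tilt 52.7
tip pred px [285.34650334 203.52907409]
(array([264.2,  98.7]), [245, 0, 42, 210, 1982])
(array([125.5,  59.5]), [121, 56, 10, 8, 64])
(array([146.5,  64.8]), [133, 57, 27, 17, 195])
(array([267.9, 268.3]), [265, 240, 8, 57, 273])
(array([357.2, 269.8]), [351, 240, 11, 58, 325])
(array([312.9, 306.1]), [300, 302, 26, 8, 100])
(array([320.4, 316.5]), [121, 307, 371, 17, 4926])
[.593,.262,.226] [ 55.1 -25.5  80.4] 3 rows of [18.4 -8.5 26.8]
```

View pics/m1.png

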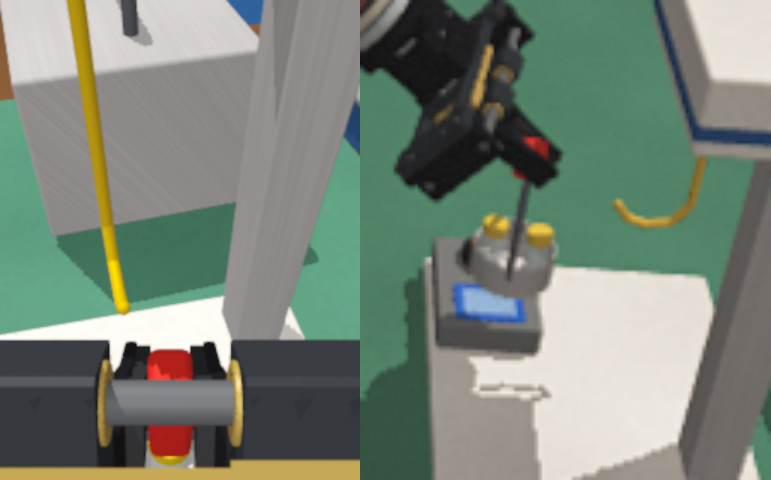

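The hook tip is at (282,205) in the wrist view against a prediction of (285,203), so agreement is about 2 mm, and the carrier hangs upright. Go in over the tip.

```bash
python3 -m crank '[[[5,-3,7,0,0],[9,-5,13,0,0],[9,-5,13,0,0],[9,-5,13,0,0],[0,0,0,0,0],[0,0,0,0,0]]]'; python3 -m crank '[[[9,-4,13,0,0],[9,-3,12,0,0],[5,-2,8,0,0],[0,0,0,0,0],[0,0,0,0,0]]]'
python3 - <<'E'
from h import *
s=state();b=capture("scene");c=capture("side");im=capture("wrist")
r=np.hstack([cv2.resize(c[90:210,280:370],(360,480)),cv2.resize(b[180:300,400:500],(400,480))]);cv2.imwrite("pics/m2.png",r[:,:,::-1])
cv2.imwrite("pics/w5.png",im[:,:,::-1])
E
python3 d.py "[.5915,.262,.226]"
```

```text
clock: 27.3
tool_pos: [0.5885, 0.2215, 0.2285]
tcp_rot: [0.713, 0.543, 0.352, -0.27]
ft_force: [-0.4, -0.8, -2.9]
width: 0.0138
clock: 27.8
tool_pos: [0.5907, 0.2622, 0.2266]
tcp_rot: [0.713, 0.543, 0.352, -0.27]
ft_force: [-0.1, -0.2, -3.1]
width: 0.0138
[.5915,.262,.226] [-0.1  0.2  1.1] 1 rows of [-0.1  0.2  1.1]
```

View pics/m2.png

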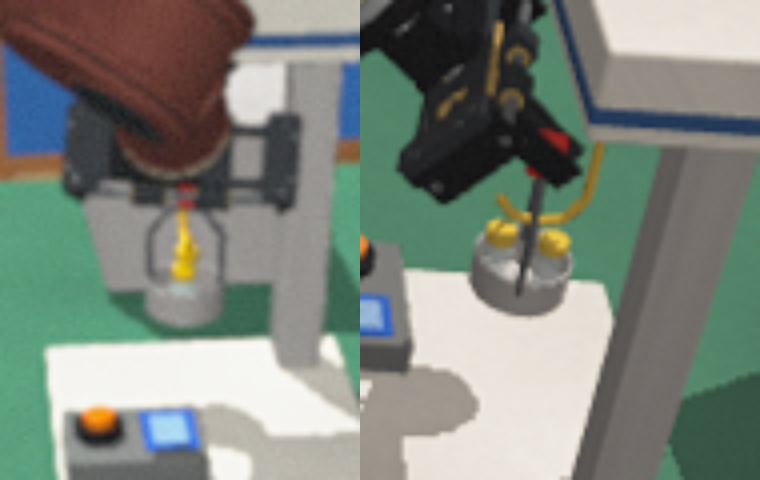

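The hook passes through the bail with nothing touching. Now ease it down.

```bash
python3 -m crank '[[[-6,0,4.5,0,0],[-6,0,4.5,0,0],[-6,0,4.5,0,0],[0,0,0,0,0]]]'; for i in 1; do python3 -m crank '[[[-4,0,3,0,0],[0,0,0,0,0],[0,0,0,0,0]]]'; done;  python3 -m crank '[[[-4,0,3,0,0],[0,0,0,0,0],[0,0,0,0,0]]]'
```

```text
clock: 28.35
tool_pos: [0.5901, 0.2618, 0.2023]
tcp_rot: [0.714, 0.542, 0.351, -0.27]
ft_force: [-1.0, -0.3, -2.9]
width: 0.0139
clock: 28.65
tool_pos: [0.5907, 0.2619, 0.1992]
tcp_rot: [0.713, 0.543, 0.352, -0.27]
ft_force: [0.6, -0.6, -2.7]
width: 0.0138
clock: 28.95
tool_pos: [0.5906, 0.262, 0.1943]
tcp_rot: [0.713, 0.543, 0.352, -0.27]
ft_force: [0.5, 0.2, -2.1]
width: 0.0141
```

```bash
python3 -m crank '[[[-2.4,0,1.8,0,0],[0,0,0,0,0],[0,0,0,0,0]]]'|grep -E "pos|force";python3 -m crank '[[[-2.4,0,1.8,0,0],[0,0,0,0,0],[0,0,0,0,0]]]'|grep -E "pos|force";python3 -m crank '[[[-1.6,0,1.2,0,0],[0,0,0,0,0],[0,0,0,0,0]]]'|grep -E "pos|force"
```

```text
tool_pos: [0.5907, 0.262, 0.1914]
ft_force: [0.2, 0.2, -0.5]
tool_pos: [0.5907, 0.2619, 0.1884]
ft_force: [1.5, 0.8, -0.8]
tool_pos: [0.5907, 0.2619, 0.1864]
ft_force: [0.0, 1.5, -0.8]
```

```bash
for i in 1 2 3; do python3 -m crank '[[[0,0,0,0,0]]]'|grep -E "force"; done; python3 -m crank '[[[-1.6,0,1.2,0,0],[0,0,0,0,0]]]'|grep -E "pos|force"; for i in 1 2 3; do python3 -m crank '[[[0,0,0,0,0]]]'|grep -E "force"; done;
python3 - <<'E'
from h import *
b=capture("scene");c=capture("side")
r=np.hstack([cv2.resize(c[90:210,280:370],(360,480)),cv2.resize(b[180:300,400:500],(400,480))]);cv2.imwrite("pics/m3.png",r[:,:,::-1])
E
```

```text
ft_force: [1.6, 1.1, -1.0]
ft_force: [0.7, 1.6, -0.7]
ft_force: [1.7, 1.6, 0.3]
tool_pos: [0.5907, 0.2619, 0.1841]
ft_force: [2.7, 2.4, 0.2]
ft_force: [1.9, 1.9, 0.2]
ft_force: [1.6, 1.5, -0.7]
ft_force: [1.6, 1.7, 0.1]
```

View pics/m3.png

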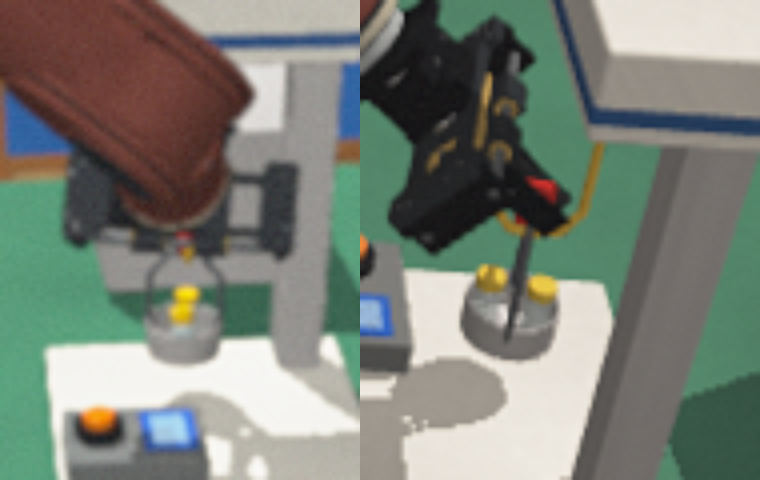

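The spring now carries the weight (Fz≈0). There is about 1.7 N of side force toward +x and +y, so I'll shift slightly that way before releasing.

```bash
python3 -m crank '[[[1.3,0.2,1.7,0,0],[1.3,0.2,1.7,0,0],[0,0,0,0,0],[0,0,0,0,0]]]'|grep -E "pos|force"; for i in 1 2 3; do python3 -m crank '[[[0,0,0,0,0]]]'|grep -E "force"; done
```

```text
tool_pos: [0.5922, 0.266, 0.1843]
ft_force: [-0.5, 0.2, 0.2]
ft_force: [0.5, -0.8, 0.3]
ft_force: [0.1, -1.0, 0.8]
ft_force: [-0.0, 0.2, 0.8]
```

Balanced. Open gently and watch.

```bash
python3 -m crank '[[[0,0,0,0,0.2],[0,0,0,0,0.25],[0,0,0,0,0.3],[0,0,0,0,0.4],[0,0,0,0,0.5],[0,0,0,0,0.6],[0,0,0,0,0.6],[0,0,0,0,0.6]]]'
python3 -m crank '[[[0,0,-4,0,0.6],[0,0,-8,0,0.6],[0,0,-12,0,0.6],[0,0,-20,0,0.6],[0,0,-30,0,0.6],[0,0,-40,0,0.6],[0,0,-20,0,0.6],[0,0,0,0,0.6]]]'
python3 - <<'E'
from h import *
b=capture("scene");c=capture("side")
cv2.imwrite("pics/r_sc.png",b[:,:,::-1]);cv2.imwrite("pics/r_si.png",c[:,:,::-1])
r=np.hstack([cv2.resize(c[90:210,280:370],(360,480)),cv2.resize(b[180:300,400:500],(400,480))]);cv2.imwrite("pics/m4.png",r[:,:,::-1])
E
```

```text
clock: 32.25
tool_pos: [0.5922, 0.2658, 0.1843]
tcp_rot: [0.713, 0.543, 0.352, -0.27]
ft_force: [0.4, 0.8, 0.1]
width: 0.0507
clock: 33.05
tool_pos: [0.5651, 0.1592, 0.2683]
tcp_rot: [0.714, 0.541, 0.355, -0.268]
ft_force: [0.5, -0.2, 0.6]
width: 0.0524
```

View pics/m4.png

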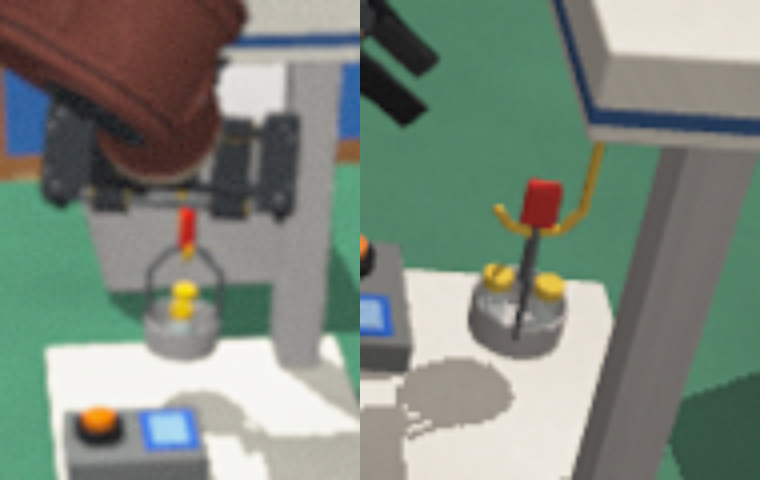

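The carrier hangs on the hook by its crown, level, with the gripper clear. Back off further, let any sway die down, and check stillness and the bystanders numerically.

```bash
python3 -m crank '[[[0,0,-20,0,0.6],[0,0,0,0,0.6],[0,0,0,0,0.6],[0,0,0,0,0.6],[0,0,0,0,0.6],[0,0,0,0,0.6],[0,0,0,0,0.6],[0,0,0,0,0.6]]]'>/dev/null
cat > st.py <<'E'
from h import *
o=P("scene");b=capture("scene");c=capture("side")
A=[t[0] for t in blobs(b,(0,170,90),(6,255,255),20) if t[0][0]>415 and t[0][1]<260 and t[0][0]<450]
B=[t[0] for t in blobs(c,(0,170,90),(6,255,255),10) if 310<t[0][0]<345 and t[0][1]<170]
print(state()['clock'],A,B, tri(o,A[0],P("side"),B[0]) if A and B else "")
if 1:
    f=cv2.imread("pics/scene0.png")[:,:,::-1].copy()
    g=lambda im:[t[0] for t in blobs(im,(18,120,130),(32,255,255),15) if 170<t[0][0]<340 and t[0][1]>195]
    n=g(b);print("moved caps:",[(u,min(np.linalg.norm(u-v) for v in n).round(1)) for u in g(f) if min(np.linalg.norm(u-v) for v in n)>1])
E
python3 st.py; python3 -m crank '[[[0,0,0,0,0.6],[0,0,0,0,0.6],[0,0,0,0,0.6],[0,0,0,0,0.6],[0,0,0,0,0.6],[0,0,0,0,0.6],[0,0,0,0,0.6],[0,0,0,0,0.6]]]'>/dev/null;python3 st.py;python3 -m crank '[[[0,0,0,0,0.6],[0,0,0,0,0.6],[0,0,0,0,0.6]]]'>/dev/null;python3 st.py
```

```text
34.05 [array([445. , 230.3])] [array([326.3, 145.8])] (array([0.59213876, 0.26444686, 0.18423087]), np.float64(0.000748861138882587))
moved caps: [(array([261.2, 258.2]), np.float64(29.7)), (array([277.2, 278. ]), np.float64(4.7)), (array([276.3, 284.8]), np.float64(2.8))]
34.95 [array([444.9, 230.3])] [array([326.3, 145.6])] (array([0.59227569, 0.26423289, 0.18473475]), np.float64(0.0014775925625789815))
moved caps: [(array([261.2, 258.2]), np.float64(29.9)), (array([277.2, 278. ]), np.float64(4.9)), (array([276.3, 284.8]), np.float64(2.8))]
35.35 [array([445. , 230.2])] [array([326.2, 145.7])] (array([0.59185132, 0.26451597, 0.18448663]), np.float64(0.00098015855076677))
moved caps: [(array([261.2, 258.2]), np.float64(29.7)), (array([277.2, 278. ]), np.float64(4.7)), (array([276.3, 284.8]), np.float64(2.8))]
```

```bash
python3 -c "
from cell import *
print(sign_off())"
```

```text
the job is handed in; nothing more can be done
None
```

The red carrier is hanging on the weighing hook, level and still, and the job was handed in at about 35 s of the 72 s limit.

**What I did**
- **Tare:** I pressed the orange button to its stop with the hook empty. On the way back the force faded over about 5 mm, so the travel was real.
- **Squaring up:** I picked the carrier up with the tool pointing down, turned it about 18° and set it on free table.
- **Tilting the tool:** The moves cannot tilt the tool directly. I pushed the arm against its reach limit until it tilted about 53° towards the hook's open side, then took the carrier again.
- **Hanging:** I carried it in over the hook tip, eased it down until the vertical force was about 0, and removed about 1.7 N of side load. Then I opened slowly and backed off.

**Last checks**
- **Position:** The grip sits at (0.592, 0.264, 0.1845), so the hook has sunk about 8 mm, which is within the 7 to 15 mm expected.
- **Stillness:** Its image position changed by no more than 0.2 px over about 1.3 s, with the gripper clear.
- **Other items:** None of the yellow-capped items has moved, apart from the red carrier itself. The brass weight gave two colour patches that shifted 3 to 5 px. This looks like the two patches merging into one, but I did not confirm it. I did not check the cup and the screwdriver numerically.

**What was not ideal**
- The tare press peaked at about 56 N at the fingertips, far more than the 5 N needed. That is below the 120 N wrist limit. The 40 N limit is stated for the arm and the gripper's body, and only the fingertips touched.
- The bail hangs turned about 13° from square to the hook, because the tool's heading drifted during the tilt.

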